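# Take the flat battery pack out of the bar scale

## Task

The bar scale lies face down on the counter with a flat battery. Squeeze its orange latch tab in against the cover's ridge, swing that end of the battery cover up, draw it off and lay it outside up in the blue tray; then lift the battery pack out and set it upright in the tray beside the cover. Set both down rather than dropping them, do not drag, tip or lift the scale, and leave the teaspoon in the tray and the other things on the counter where they are.

Things in the scene. Friction and masses are not known exactly. Their poses are not given: they have to be found in the camera images.
- scale: white bar scale, 250 x 210 x 60 mm, 1.8 kg, loose, face down on its steel platter; black base plate on top, 60 mm up, with four rubber feet 10 mm high, 22 mm wide at x = +-104, y = +-82 mm. Origin: centre of the underside; x along the cover towards its latch tab, roughly away from the robot; z up. Slides if pushed with over about 10 N; lifts if the cover is pulled up while still caught
- cover_pinch (a point): pinch point of the grey battery cover (plate 97 x 72 x 4 mm, 55 to 90 g, face flush with the base plate): midway between the orange tab's outer and the grip ridge's far side, each 22 mm away along +x and -x, and 6 mm above the face. x to the tab, y along the ridge, z out of the face. Ridge: black, fixed, 12 mm high, 40 mm wide, 5 mm thick. A pinch over both is 45 mm wide, 35 mm with the tab home
- tab_lip (a point): middle of the outer (+x) side of the orange tab's lip, which stands 12 mm above the cover's face, is 26 mm wide (y) and leans outward 16 degrees at rest, inward 6 degrees when home; moves with the tab. The tab's spring bow reaches 18 mm below the plate's underside, at the same end
- swing_edge (a point): middle of the base plate's edge (4 mm thick, this point half-way) at the opening's end opposite the tab; axes as the scale's. Opening 100 x 74 mm. Two lugs of the cover reach 6 mm under this edge, with 1.5 mm play. Tab home, the cover swings up about it as about a hinge; at 20 degrees or more the bow is clear and the cover is drawn off towards the tab. Lifted level, the lugs stay caught
- cover_centre (a point): centre of the cover's plate (half-way through its 4 mm), 25 mm along -x from the pinch point and 8 mm below it; same axes; 58 mm up when shut. Laid down outside up, the cover rests on lugs and bow, sloping about 7 degrees, with this point about 14 mm above the tray's floor
- latch_tab (a joint): latch tab's flex (rad): 0 at rest (hooked), clear of the base plate above about 0.25, stop at 0.38; the lip then has moved 9 mm towards the ridge. It yields from about 3 N at the lip, needs about 10 N to be clear and 14 N at its stop, and springs back when let go
- pack_grip (a point): pull grip of the blue battery pack under the cover: a white upright fin 30 (x) x 12 (y) x 13 mm, this point half-way up it, z up. The block under it is 62 (x) x 44 (y) x 20 mm; its underside is 26.5 mm below this point (20 mm above the counter in the bay); 180 to 290 g. In the bay the fin's top is 7 mm below the base plate's face, with 27 mm free on either side (y); the pack lies loose and lifts straight out
- pack_centre (a point): centre of the battery pack's block, 16.5 mm below the pull grip's middle; same axes
- tray: blue bar tray with a black rubber floor, fixed, 280 (x) x 190 (y) mm outside, rim 14 mm high and 4 mm thick, floor 5 mm above the counter. Origin: centre of the underside, on the counter, z up. The teaspoon lies across its +x end
- teaspoon: steel teaspoon 130 mm long, at most 8 mm high, lying along the tray's y about 116 mm from its centre along +x; origin: middle of its length, underside
- cup: white coffee mug, 68 mm across, 62 mm high; origin: centre of its foot; bystander
- pitcher: aluminium milk pitcher, 86 mm across, 105 mm high, with a handle; origin: centre of its foot; bystander
- tamper: dark steel tamper, 58 mm across, 86 mm high; origin: centre of its foot; bystander
- tumbler: glass tumbler, 72 mm across, 100 mm high; origin: centre of its foot; bystander
- tumbler2: second, equal glass tumbler; bystander
- portafilter: portafilter with a black handle, 190 mm long, lying; origin: centre of the basket's underside; bystander
- cover: the whole battery cover; origin at the centre of the plate's underside, 2 mm below cover_centre; same axes
- pack: the whole battery pack; origin at the centre of its underside; same axes
Things that resemble listed ones, but are neither listed nor needed, are in the scene too. Of the things that look like the cover, the largest one is meant.

How it is judged:
On the way, in this order (a step that is already met when the one before it is completed fails the run):
1. the latch tab is pressed fully in while the cover is still down in its opening (value of joint latch_tab above 0.24 rad and z of cover_centre in the frame of scale below 0.066 m), for 0.05 s.
2. the cover is lifted clear of the scale (z of cover_centre in the frame of scale above 0.085 m), for 0.1 s.
3. the cover lies released in the tray, outside up, while the pack is still in the scale (x of cover_centre in the frame of tray between -0.105 and 0.105 m and y of cover_centre in the frame of tray between -0.068 and 0.068 m and z of cover_centre in the frame of tray below 0.03 m and angle between cover_centre's own z axis and vertical below 0.25 rad and contact force between cover and the fingers below 0.1 N and z of pack_centre in the frame of scale below 0.045 m), for 0.1 s.
At the end, for the whole second after the job is handed in: Cover and pack both lie on the tray's floor inside its rim and at rest: the cover outside up and within 14 degrees of level, not on the rim or the pack; the pack upright within 9 degrees. The scale lies on the counter within 30 mm of where it was (x of cover_centre in the frame of tray between -0.105 and 0.105 m and y of cover_centre in the frame of tray between -0.068 and 0.068 m and z of cover_centre in the frame of tray below 0.03 m and angle between cover_centre's own z axis and vertical below 0.25 rad and x of pack_centre in the frame of tray between -0.11 and 0.11 m and y of pack_centre in the frame of tray between -0.07 and 0.07 m and z of pack_centre in the frame of tray below 0.02 m and angle between pack_centre's own z axis and vertical below 0.15 rad and linear speed of each of cover, pack below 0.02 m/s and distance of scale from where it was at the start of the episode below 0.03 m and angle between scale's own z axis and vertical below 0.05 rad); the robot touches nothing.
It fails at once if the scale is dragged more than 30 mm, lifted more than 12 mm or tipped (distance of scale from where it was at the start of the episode above 0.03 m or height (world z) of scale above 0.012 m or angle between scale's own z axis and vertical above 0.12 rad).
It fails at once if the cover is dropped or flung (over 0.7 m/s out of the fingers) (contact force between cover and the fingers below 0.05 N and linear speed of cover above 0.7 m/s).
It fails at once if the battery pack is dropped or flung (over 0.7 m/s out of the fingers) (contact force between pack and the fingers below 0.05 N and linear speed of pack above 0.7 m/s).
It fails at once if the teaspoon or a bystander is shifted by more than 30 mm (distance of any of teaspoon, cup, pitcher, tamper, tumbler, tumbler2, portafilter from where it was at the start of the episode above 0.03 m).
It also fails if it takes over 61 s, if anything falls off the work surface, if the arm or the gripper's body presses on something with over 40 N, if the wrist force passes 120 N, or if a joint passes its speed limit or range.

## Robot

A 6-joint arm with a two-finger parallel gripper is mounted at the origin on the work surface. World frame = base frame: x ahead of the robot, y to its left, z up, the work surface at z = 0. Lengths are in m, angles in rad, forces in N, time in s.
With the tool pointing down it reaches from about 0.25 to 0.725 m from the base axis. Payload 4 kg.
Tool frame: the origin (TCP) lies at the very end of the fingers, on their centre line; the grasp point (between the pads) lies 19 mm behind it; y points along the fingers, z is the direction in which the jaws open and shut, and the axes are right-handed (so a half turn about y gives the same grasp; the last joint's range is limited). The gripper opens to 85 mm and grips with 20 to 120 N. Pads are 22 mm wide; open, the fingers measure 114 mm over their backs; the gripper's body (76 mm by 85 mm) begins 54 mm behind the grasp point. The pads swing forward as they close: fully open they stand 13 mm farther back than shut.
Start: joints at [1.23, 0.241, 0.005, 1.335, 0, 1.571], TCP at [0.167, 0.471, 0.209] pointing down, gripper open.
Joint ranges: [-2.72, 2.72], [-1.05, 1.87], [-1.09, 1.28], [-1.99, 2.15], [-1.42, 1.44], [-3.14, 3.14]. Speed limits (rad/s): [2.79, 2.79, 3.14, 3.14, 3.14, 3.14].

## Interface

Orientations are given as a unit quaternion [x, y, z, w].
In Python, from workcell import bot gives the robot as it stands. The module is installed in compiled form; this text tells all that it offers.
- The arm moves only by the tool move_arm, never from a script. Its argument "increments" is a list of rows, each an object with "grip": the closure, from 0 (fully open) to 1 (shut); "linear": the shift along the tool's x, y, z scaled (see below), a list of three; "twist": the turn about the tool's y scaled (see below). A call has exactly 5 rows; each row shifts and turns the pose as measured when the row begins, along the tool's axes as they then stand; what a row does not reach is not made up. The controller multiplies each number of a shift by 0.2 m and each number of a turn by 2 rad. A row lasts 1/10 s, in which the tool goes at most 50 mm and 8.59 degrees, less where a joint would pass 70% of its speed; a pose out of reach is approached as far as the arm can. A call with a number of a shift or a turn outside -1 to 1 is refused whole. A call with a gripper value outside its range is refused whole. The fingers move at their own pace and stop on an object; the grip force is fixed at half the most. Time passes only in rows, so rows that do not move let the fingers close, or fill a call up. It gives the time, the measured TCP pose, the force and the opening at its end, in the units of the state.
- bot.get_obs(): the state, without advancing time (a new reading comes with each control period).
- bot.camera(name): name is "scene" or "top" or "wrist"; returns (picture, depth): 384x512x3 uint8, blue, green, red; 384x512 float32, m along the optical axis (not along the pixel's ray), 0 where there is no reading.
- bot.camera_params(name): a dict with "camera_matrix" (3x3 intrinsics, pixels), "rvec" (rotation vector, rad) and "tvec" (3), from world to camera coordinates, as OpenCV has them; the wrist camera has in their place "T_tool_cam" (4x4, takes a point from camera to tool coordinates, whose origin is the TCP and whose axes are the tool frame's). Camera axes: x right, y down, z forward; pixel columns grow to the right and rows downward; lengths in m; the calibration is good to about 2 mm. A picture is of the moment at which its call begins: read the wrist's pose just before it. camera_params takes no time and is no camera call.
- bot.job_done(): hands the job in, once; it reports no verdict.
The state is a dict: "clock": time; "joint_pos": joint angles; "joint_vel": joint speeds; "tau": joint torques, N m; "eef_pos": TCP position; "tool_rot": TCP orientation; "ft_force": force on the tool from outside, world axes, zero at the start; "ft_torque": the same for the moment, N m; "grip_width": finger opening in m.
Only numpy, scipy, OpenCV 4.12 (cv2) and the standard library are available. Lean on these libraries where they do the work, as an engineer would, in place of code of your own. Each camera call takes 0.05 s, during which the arm holds its last target. There are 200 camera calls.

## Working session

There is one attempt and no reset: what is moved stays moved. The work goes in short steps, Python scripts to look and compute and a tool call to move; the robot and the scene stay as the last step left them, time stands still between calls to the robot, and variables do not carry over. Pictures are saved under pics/ and viewed, about 8 in all and at most 12, crops included, and the job is handed in when it is done.

Besides the shell and the picture viewer there is one more tool, called after "Call:" as name([rows], argument=value, ...), one row to a line, values as JSON. move_arm: Moves the arm, as the interface text tells. Its arguments: {"type":"object","properties":{"increments":{"type":"array"}},"required":["increments"]}

```bash
mkdir -p pics
cat > h.py <<'E'
import numpy as np,cv2
from scipy.spatial.transform import Rotation as R
from workcell import bot
def snap(n,f):
    o=bot.get_obs(); p,d=bot.camera(n); cv2.imwrite(f'pics/{f}.png',p); np.save(f'pics/{f}.npy',d)
    np.savez(f'pics/{f}_pose.npz',p=o['eef_pos'],q=o['tool_rot']); return p,d
def world(n,f,pts,r=1):
    d=np.load(f'pics/{f}.npy'); c=bot.camera_params(n); K=np.array(c['camera_matrix']); out=[]
    for u,v in pts:
        w=d[int(v)-r:int(v)+r+1,int(u)-r:int(u)+r+1]; w=w[w>0]; z=np.median(w) if len(w) else np.nan
        pc=z*np.linalg.inv(K)@[u,v,1]
        if n=='wrist':
            s=np.load(f'pics/{f}_pose.npz'); T=np.array(c['T_tool_cam']); pt=T[:3,:3]@pc+T[:3,3]
            out.append(R.from_quat(s['q']).apply(pt)+s['p'])
        else:
            Rm=cv2.Rodrigues(np.array(c['rvec'],float))[0]; out.append(Rm.T@(pc-np.array(c['tvec']).ravel()))
    return np.array(out).round(4)
E
python3 - <<'E'
from h import *
snap('top','top0'); snap('scene','sc0')
o=bot.get_obs(); print({k:np.round(v,3) for k,v in o.items()}); print(R.from_quat(o['tool_rot']).as_matrix().round(3))
print(bot.camera_params('top'),bot.camera_params('wrist'))
a=cv2.imread('pics/top0.png');cv2.imwrite('pics/top0b.png',cv2.resize(a,(800,600),interpolation=cv2.INTER_CUBIC))
E
```

```text
{'clock': np.float64(0.1), 'joint_pos': array([1.23 , 0.241, 0.004, 1.335, 0.   , 1.571]), 'joint_vel': array([-0.001, -0.002,  0.004, -0.   ,  0.001, -0.001]), 'tau': array([-0.0000e+00, -3.7314e+01,  2.5301e+01,  1.1000e-02, -0.0000e+00,
       -0.0000e+00]), 'eef_pos': array([0.167, 0.471, 0.208]), 'tool_rot': array([ 0.698, -0.12 ,  0.12 , -0.696]), 'ft_force': array([ 0.511, -0.1  ,  0.29 ]), 'ft_torque': array([0.027, 0.023, 0.046]), 'grip_width': np.float64(0.085)}
[[ 0.942 -0.001  0.334]
 [-0.334 -0.002  0.942]
 [-0.    -1.    -0.002]]
{'camera_matrix': array([[358.23424851,   0.        , 254.41058049],
       [  0.        , 358.23424851, 193.44766808],
       [  0.        ,   0.        ,   1.        ]]), 'rvec': array([ 2.14325643, -2.13957863,  0.15981776]), 'tvec': array([0.01569885, 0.56017126, 1.29740463])} {'camera_matrix': array([[344.17397698,   0.        , 260.90248943],
       [  0.        , 344.17397698, 193.48048434],
       [  0.        ,   0.        ,   1.        ]]), 'T_tool_cam': array([[-1.24021058e-03,  9.45356082e-01,  3.26037328e-01,
        -8.44198805e-02],
       [-3.52784806e-04, -3.26037973e-01,  9.45356608e-01,
        -1.64941036e-01],
       [ 9.99999169e-01,  1.05742025e-03,  7.37863006e-04,
        -6.97120998e-06],
       [ 0.00000000e+00,  0.00000000e+00,  0.00000000e+00,
         1.00000000e+00]])}
```

View pics/top0b.png

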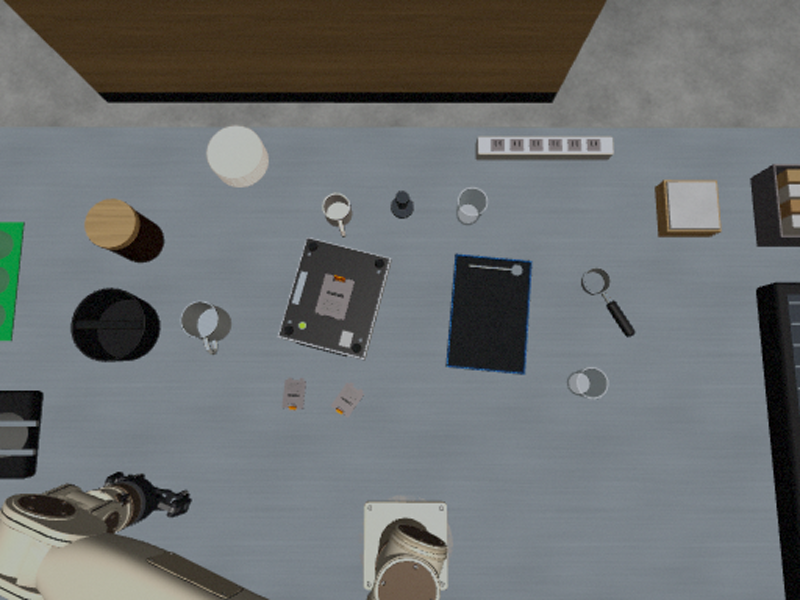

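View pics/sc0.png

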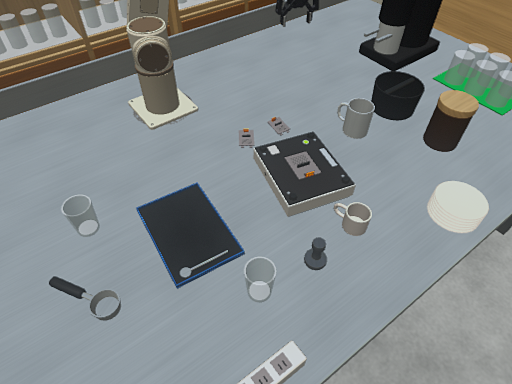

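The top view shows three cover-like things (800 px view): the one in the scale at (336,296), and two smaller loose ones at (294,394) and (348,399). I choose the largest, in the scale's base plate, with its tab at (341,278), and check it in a crop.

Run:
```python
from h import *
a=cv2.imread('pics/top0.png')[145:275,170:345]
cv2.imwrite('pics/c1.png',cv2.resize(a,None,fx=4.5,fy=4.5,interpolation=cv2.INTER_CUBIC))
s=.64
print(world('top','top0',[(x*s,y*s) for x,y in [(336,296),(312,247),(382,263),(289,328),(357,349),(458,256),(530,261),(524,372),(448,365),(490,320),(500,268)]]))
```

```text
[[ 0.5715  0.1618  0.0644]
 [ 0.6891  0.2207  0.0687]
 [ 0.65    0.0535  0.07  ]
 [ 0.4952  0.2697  0.0674]
 [ 0.4464  0.1102  0.0698]
 [ 0.6823 -0.1336  0.007 ]
 [ 0.669  -0.3114  0.0105]
 [ 0.3958 -0.2876  0.0113]
 [ 0.4124 -0.1055  0.007 ]
 [ 0.5222 -0.2096  0.0061]
 [ 0.6518 -0.2371  0.0078]]
```

View pics/c1.png

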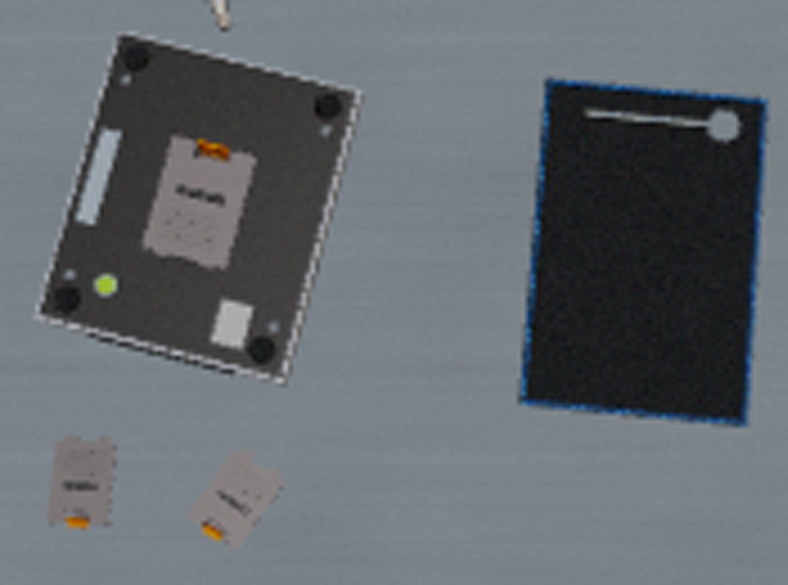

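The crop confirms it: the big grey cover lies in the black base plate, with tab at crop (212,150), ridge at (202,193) and feet at (137,57), (327,106), (66,298), (261,349). The two loose ones at (82,483) and (235,497) are smaller decoys. Next I move above it for a close wrist look.

```bash
cat >> h.py <<'E'
def plan(pos,yaw=None,n=None,step=.048,dy=8.0):
    """rows from present pose to pos (m) with tool z at yaw (deg); prints linear/twist"""
    o=bot.get_obs(); p=np.array(o['eef_pos']); M=R.from_quat(o['tool_rot']).as_matrix()
    y0=np.degrees(np.arctan2(M[1,2],M[0,2])); dyaw=0 if yaw is None else (yaw-y0+180)%360-180
    d=np.array(pos)-p; n=n or int(max(1,np.ceil(np.linalg.norm(d)/step),np.ceil(abs(dyaw)/dy)))
    print('at',p.round(4),'yaw',y0.round(1),'rows',n)
    for i in range(n):
        M2=R.from_euler('z',dyaw*i/n,degrees=True).as_matrix()@M
        print((M2.T@(d/n)/.2).round(3).tolist(), round(-np.radians(dyaw/n)/2,4))
E
python3 - <<'E'
from h import *
f=[(c[0]/4.5+170,c[1]/4.5+145) for c in [(137,57),(327,106),(66,298),(261,349),(212,150),(202,193),(200,202),(198,230)]]
w=world('top','top0',f);print(w)
c=w[:4].mean(0); a=w[:2].mean(0)-w[2:4].mean(0); b=(w[[0,2]].mean(0)-w[[1,3]].mean(0))
print(c,np.degrees(np.arctan2(a[1],a[0])),np.degrees(np.arctan2(b[1],b[0]))-90,np.linalg.norm(a),np.linalg.norm(b))
plan([.595,.155,.20],-15)
E
```

```text
[[0.6908 0.218  0.0681]
 [0.6491 0.0602 0.0699]
 [0.4903 0.2704 0.0687]
 [0.4492 0.1119 0.0703]
 [0.6126 0.1545 0.0675]
 [0.5766 0.1619 0.0687]
 [0.5706 0.1645 0.0598]
 [0.5475 0.1658 0.0587]]
[0.56985  0.165125 0.06925 ] -14.573680054537153 -14.669531560833178 0.20685621213780364 0.1634878359389468
at [0.1669 0.4707 0.2078] yaw 70.5 rows 12
[0.212, 0.003, -0.064] 0.0622
[0.218, 0.003, -0.038] 0.0622
[0.221, 0.003, -0.01] 0.0622
[0.221, 0.003, 0.017] 0.0622
[0.217, 0.003, 0.045] 0.0622
[0.21, 0.003, 0.071] 0.0622
[0.199, 0.003, 0.097] 0.0622
[0.186, 0.003, 0.121] 0.0622
[0.17, 0.003, 0.143] 0.0622
[0.15, 0.003, 0.163] 0.0622
[0.129, 0.003, 0.18] 0.0622
[0.106, 0.003, 0.195] 0.0622
```

Call:
move_arm([
  {"grip": 0, "linear": [0.21, 0, -0.06], "twist": 0.062},
  {"grip": 0, "linear": [0.22, 0, -0.04], "twist": 0.062},
  {"grip": 0, "linear": [0.22, 0, -0.01], "twist": 0.062},
  {"grip": 0, "linear": [0.22, 0, 0.02], "twist": 0.062},
  {"grip": 0, "linear": [0.22, 0, 0.045], "twist": 0.062},
])

```text
clock: 0.6
eef_pos: [0.3454, 0.338, 0.205]
tool_rot: [0.627, -0.33, 0.329, -0.624]
ft_force: [-0.2, 0.1, -0.0]
grip_width: 0.0856
```

Call:
move_arm([
  {"grip": 0, "linear": [0.21, 0, 0.07], "twist": 0.062},
  {"grip": 0, "linear": [0.2, 0, 0.1], "twist": 0.062},
  {"grip": 0, "linear": [0.19, 0, 0.12], "twist": 0.062},
  {"grip": 0, "linear": [0.17, 0, 0.14], "twist": 0.062},
  {"grip": 0, "linear": [0.15, 0, 0.16], "twist": 0.062},
])

```text
clock: 1.1
eef_pos: [0.526, 0.1949, 0.2025]
tool_rot: [-0.492, 0.512, -0.511, 0.485]
ft_force: [0.4, 0.8, 0.0]
grip_width: 0.0859
```

Run:
```python
from h import *
plan([.595,.155,.20],-14.6)
```

```text
at [0.526  0.1949 0.2025] yaw -2.6 rows 2
[0.092, 0.005, 0.177] 0.0522
[0.073, 0.005, 0.186] 0.0522
```

Call:
move_arm([
  {"grip": 0, "linear": [0.09, 0.01, 0.18], "twist": 0.053},
  {"grip": 0, "linear": [0.075, 0.01, 0.19], "twist": 0.053},
  {"grip": 0, "linear": [0, 0, 0], "twist": 0},
  {"grip": 0, "linear": [0, 0, 0], "twist": 0},
  {"grip": 0, "linear": [0, 0, 0], "twist": 0},
])

```text
clock: 1.6
eef_pos: [0.6007, 0.1466, 0.1929]
tool_rot: [-0.432, 0.565, -0.563, 0.421]
ft_force: [-0.1, -1.2, 0.3]
grip_width: 0.0851
```

Run:
```python
from h import *
p,d=snap('wrist','w1'); plan([.595,.155,.20],-14.6)
cv2.imwrite('pics/w1b.png',cv2.resize(p,(800,600),interpolation=cv2.INTER_CUBIC))
```

```text
at [0.6004 0.1469 0.193 ] yaw -15.8 rows 1
[-0.031, -0.035, -0.038] -0.0108
```

View pics/w1b.png

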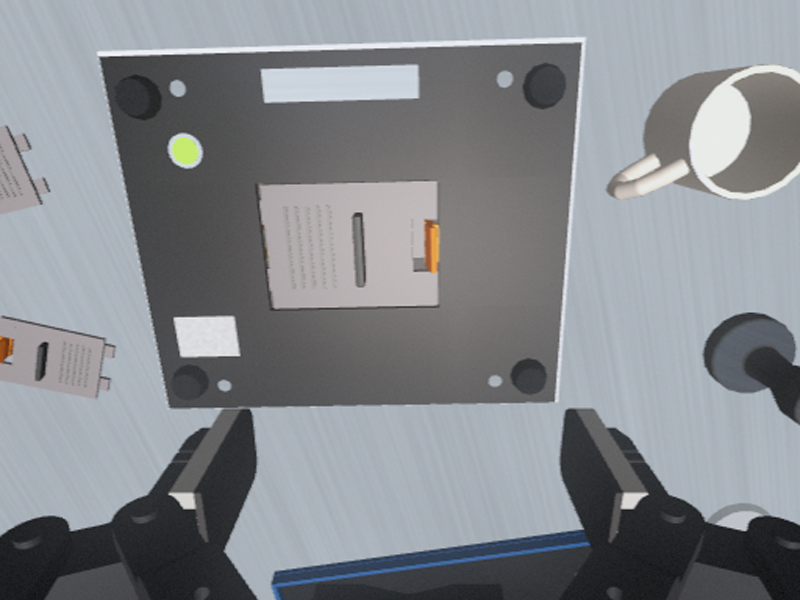

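Wrist view: the cover's corners are at (259,185), (437,181), (439,306) and (272,309), the ridge at (358,250) and the tab lip at (434,246). The scale's feet are at (138,97), (545,86), (189,382) and (528,376). No other objects near the fingers.

Run:
```python
from h import *
s=.64
w=world('wrist','w1',[(x*s,y*s) for x,y in [(265,190),(431,187),(433,300),(277,303),(138,97),(545,86),(189,382),(528,376),(360,222),(359,250),(361,280),(434,226),(434,246),(436,268)]])
print(w)
c=w[4:8].mean(0);a=w[[5,7]].mean(0)-w[[4,6]].mean(0);b=w[[4,5]].mean(0)-w[[6,7]].mean(0)
ang=np.degrees(np.arctan2(a[1],a[0]));print(c,ang,np.degrees(np.arctan2(b[1],b[0]))-90,np.linalg.norm(a),np.linalg.norm(b))
M=R.from_euler('z',ang,degrees=True).as_matrix()
print(((w-c)@M).round(4)[[0,1,2,3,8,9,10,11,12,13]])
```

```text
[[0.5363 0.2115 0.0603]
 [0.624  0.1885 0.0599]
 [0.6083 0.1252 0.0599]
 [0.5195 0.148  0.0598]
 [0.4941 0.2727 0.0695]
 [0.691  0.2221 0.0699]
 [0.4542 0.1175 0.0697]
 [0.6509 0.0672 0.0697]
 [0.5827 0.1825 0.0713]
 [0.5776 0.1679 0.0714]
 [0.5735 0.1513 0.0713]
 [0.6201 0.1669 0.058 ]
 [0.6175 0.1591 0.0717]
 [0.6135 0.132  0.0198]]
[0.57255  0.169875 0.0697  ] -14.378242507181062 -14.46582358641463 0.2031636840087322 0.16012652028942614
[[-0.0455  0.0313 -0.0094]
 [ 0.0452  0.0308 -0.0098]
 [ 0.0457 -0.0344 -0.0098]
 [-0.046  -0.0344 -0.0099]
 [ 0.0067  0.0148  0.0016]
 [ 0.0054 -0.0007  0.0017]
 [ 0.0055 -0.0178  0.0016]
 [ 0.0468  0.0089 -0.0117]
 [ 0.0462  0.0007  0.002 ]
 [ 0.0491 -0.0265 -0.0499]]
```

Run:
```python
from h import *
plan([.593,.1625,.10],-14.4,n=3)
```

```text
at [0.6004 0.1469 0.193 ] yaw -15.8 rows 3
[-0.023, 0.155, -0.017] -0.0042
[-0.024, 0.155, -0.017] -0.0042
[-0.024, 0.155, -0.017] -0.0042
```

Call:
move_arm([
  {"grip": 0, "linear": [-0.024, 0.15, -0.017], "twist": -0.004},
  {"grip": 0, "linear": [-0.024, 0.15, -0.017], "twist": -0.004},
  {"grip": 0, "linear": [-0.024, 0.15, -0.017], "twist": -0.004},
  {"grip": 0.2, "linear": [0, 0, 0], "twist": 0},
  {"grip": 0.2, "linear": [0, 0, 0], "twist": 0},
])

```text
clock: 2.15
eef_pos: [0.5902, 0.1686, 0.1057]
tool_rot: [-0.44, 0.557, -0.556, 0.433]
ft_force: [-0.4, -0.5, 1.2]
grip_width: 0.0681
```

Run:
```python
from h import *
plan([.593,.1625,.065],-14.4,n=2)
```

```text
at [0.5902 0.1686 0.1057] yaw -13.8 rows 2
[0.012, 0.102, 0.011] 0.0025
[0.012, 0.102, 0.011] 0.0025
```

Call:
move_arm([
  {"grip": 0.2, "linear": [0.01, 0.09, 0.01], "twist": 0.002},
  {"grip": 0.2, "linear": [0.01, 0.06, 0.005], "twist": 0.002},
  {"grip": 0.2, "linear": [0, 0.02, 0], "twist": 0},
  {"grip": 0.2, "linear": [0, 0, 0], "twist": 0},
  {"grip": 0.2, "linear": [0, 0, 0], "twist": 0},
])

```text
clock: 2.65
eef_pos: [0.5957, 0.1659, 0.0792]
tool_rot: [0.434, -0.557, 0.559, -0.435]
ft_force: [0.2, 0.4, -0.2]
grip_width: 0.0685
```

Run:
```python
from h import *
snap('wrist','w2'); plan([.593,.1625,.065],-14.4,n=1)
p=cv2.imread('pics/w2.png')
cv2.imwrite('pics/w2b.png',cv2.resize(p[100:384,90:450],None,fx=2.1,fy=2.1,interpolation=cv2.INTER_CUBIC))
```

```text
at [0.5958 0.1659 0.0794] yaw -14.2 rows 1
[0.02, 0.072, -0.01] 0.0019
```

View pics/w2b.png

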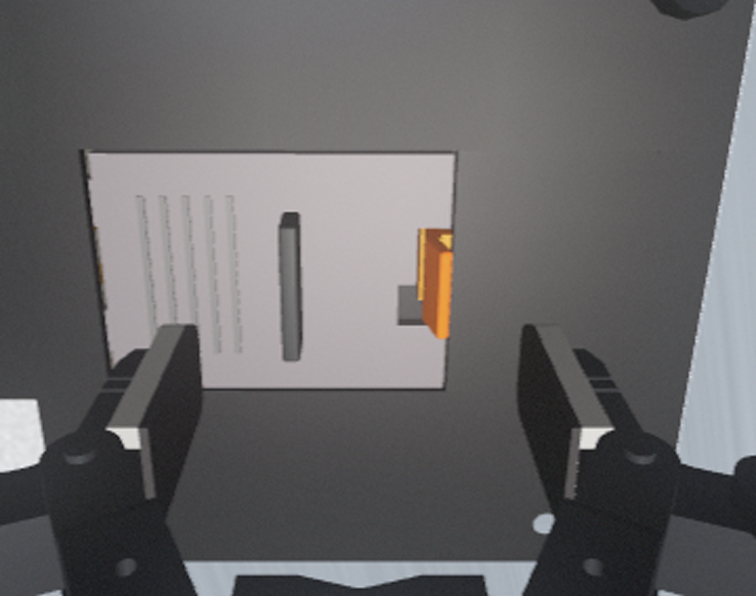

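The fingers straddle the ridge at (290,287) and the tab at (440,285) in the crop. The finger midline x≈359 against the pair's midline 366, so they are well centred. I check the side offset by numbers.

Run:
```python
from h import *
f=lambda x,y:(x/2.1+90,y/2.1+100)
w=world('wrist','w2',[f(*q) for q in [(290,222),(290,287),(292,352),(443,250),(447,285),(446,325),(165,345),(565,345)]]);print(w)
o=bot.get_obs();print((R.from_quat(o['tool_rot']).inv().apply(w-o['eef_pos'])).round(4))
```

```text
[[0.582  0.1861 0.0681]
 [0.5777 0.1698 0.0717]
 [0.5728 0.1505 0.0713]
 [0.619  0.1695 0.0701]
 [0.618  0.16   0.0714]
 [0.6153 0.1481 0.0709]
 [0.5613 0.1858 0.1205]
 [0.6368 0.1666 0.1205]]
[[-0.0162  0.0112 -0.0184]
 [ 0.0007  0.0076 -0.0186]
 [ 0.0206  0.008  -0.0186]
 [-0.0092  0.0093  0.0215]
 [ 0.0003  0.0081  0.0229]
 [ 0.0125  0.0086  0.0232]
 [-0.0108 -0.0413 -0.0382]
 [-0.0106 -0.041   0.0397]]
```

Call:
move_arm([
  {"grip": 0.2, "linear": [0.01, 0.04, -0.01], "twist": 0},
  {"grip": 0.2, "linear": [0.005, 0.03, -0.005], "twist": 0},
  {"grip": 0.2, "linear": [0, 0.02, 0], "twist": 0},
  {"grip": 0.2, "linear": [0, 0.01, 0], "twist": 0},
  {"grip": 0.3, "linear": [0, 0, 0], "twist": 0},
])

```text
clock: 3.2
eef_pos: [0.5924, 0.1634, 0.0586]
tool_rot: [0.433, -0.556, 0.56, -0.435]
ft_force: [-0.4, -0.4, 0.3]
grip_width: 0.0598
```

Call:
move_arm([
  {"grip": 0.3, "linear": [0, -0.03, 0], "twist": 0},
  {"grip": 0.3, "linear": [0, -0.005, 0], "twist": 0},
  {"grip": 0.4, "linear": [0, 0, 0], "twist": 0},
  {"grip": 0.5, "linear": [0, 0, 0], "twist": 0},
  {"grip": 0.55, "linear": [0, 0, 0], "twist": 0},
])

```text
clock: 3.7
eef_pos: [0.593, 0.1637, 0.0669]
tool_rot: [0.433, -0.556, 0.56, -0.436]
ft_force: [0.1, 0.8, -0.1]
grip_width: 0.0385
```

Call:
move_arm([
  {"grip": 0.35, "linear": [0, 0, 0], "twist": 0},
  {"grip": 0.35, "linear": [0, 0.015, 0], "twist": 0},
  {"grip": 0.4, "linear": [0, 0, 0], "twist": 0},
  {"grip": 0.5, "linear": [0, 0, 0], "twist": 0},
  {"grip": 0.56, "linear": [0, 0, 0], "twist": 0},
])

```text
clock: 4.2
eef_pos: [0.5928, 0.1636, 0.0634]
tool_rot: [0.433, -0.556, 0.56, -0.436]
ft_force: [-0.8, 0.3, -0.3]
grip_width: 0.0373
```

Call:
move_arm([
  {"grip": 0.6, "linear": [0, 0, 0], "twist": 0},
  {"grip": 0.65, "linear": [0, 0, 0], "twist": 0},
  {"grip": 0.7, "linear": [0, 0, 0], "twist": 0},
  {"grip": 0.7, "linear": [0, 0, 0], "twist": 0},
  {"grip": 0.7, "linear": [0, 0, 0], "twist": 0},
])

```text
clock: 4.7
eef_pos: [0.5929, 0.1637, 0.0634]
tool_rot: [0.433, -0.556, 0.56, -0.436]
ft_force: [0.2, 0.0, -0.5]
grip_width: 0.0257
```

Run:
```python
from h import *
p,d=snap('wrist','w3')
cv2.imwrite('pics/w3b.png',cv2.resize(p[130:330,140:400],None,fx=3,fy=3,interpolation=cv2.INTER_CUBIC))
```

```text
(no output)
```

View pics/w3b.png

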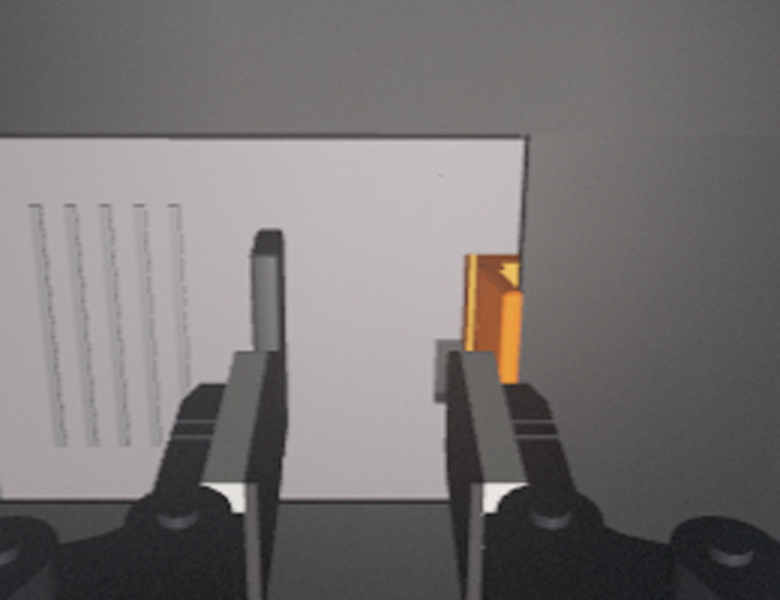

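The picture shows the fingers closed in *above* the ridge (268,240) and tab (510,270), with finger ends near row 350. They did not engage. I read where the pads really end.

Run:
```python
from h import *
f=lambda x,y:(x/3+140,y/3+130)
o=bot.get_obs()
P=[(254,358),(245,390),(235,430),(222,475),(225,495),(270,400),(270,450),(260,540),(205,400),(478,360),(490,430),(455,400),(268,300),(512,310),(270,240),(510,360)]
w=world('wrist','w3',[f(*q) for q in P],r=0)
t=R.from_quat(o['tool_rot']).inv().apply(w-o['eef_pos']).round(4)
for a,b,c in zip(P,w,t): print(a,b,c)
```

```text
(254, 358) [0.5795 0.1783 0.092 ] [-0.0109 -0.0287 -0.0164]
(245, 390) [0.5792 0.1785 0.1014] [-0.011  -0.0381 -0.0167]
(235, 430) [0.5787 0.1782 0.1111] [-0.0106 -0.0478 -0.017 ]
(222, 475) [0.5786 0.179  0.1221] [-0.0114 -0.0588 -0.0172]
(225, 495) [0.5784 0.1767 0.1229] [-0.0091 -0.0596 -0.0169]
(270, 400) [0.5822 0.1764 0.102 ] [-0.0097 -0.0387 -0.0132]
(270, 450) [0.5802 0.1689 0.1025] [-0.002  -0.0392 -0.0133]
(260, 540) [0.5803 0.1686 0.1217] [-0.0017 -0.0584 -0.0131]
(205, 400) [0.5723 0.1766 0.0981] [-0.0075 -0.0348 -0.0229]
(478, 360) [0.6115 0.1704 0.093 ] [-0.0111 -0.0295  0.0166]
(490, 430) [0.611  0.1706 0.112 ] [-0.0112 -0.0485  0.0162]
(455, 400) [0.6071 0.1694 0.101 ] [-0.009  -0.0375  0.0126]
(268, 300) [0.5799 0.1781 0.0717] [-0.0108 -0.0084 -0.0161]
(512, 310) [0.619 0.166 0.071] [-0.0087 -0.0074  0.0248]
(270, 240) [0.5822 0.1865 0.0665] [-0.0195 -0.0032 -0.0159]
(510, 360) [0.6168 0.1565 0.0705] [ 0.0011 -0.0069  0.025 ]
```

The pad ends measure 27 mm behind the reported TCP (z 0.091), while the ridge top measures 0.0717. This disagrees with the "TCP at the very end" text, but it agrees with the fingers closing without contact. I go by what was seen: open, go down in stages and watch the force.

Call:
move_arm([
  {"grip": 0.25, "linear": [0, 0, 0], "twist": 0},
  {"grip": 0.25, "linear": [0, 0, 0], "twist": 0},
  {"grip": 0.25, "linear": [0, 0.03, 0], "twist": 0},
  {"grip": 0.25, "linear": [0, 0.02, 0], "twist": 0},
  {"grip": 0.25, "linear": [0, 0.01, 0], "twist": 0},
])

```text
clock: 5.25
eef_pos: [0.5932, 0.1637, 0.0508]
tool_rot: [0.433, -0.556, 0.56, -0.436]
ft_force: [-0.3, -0.3, 0.2]
grip_width: 0.0641
```

Call:
move_arm([
  {"grip": 0.25, "linear": [0, 0.01, 0], "twist": 0},
  {"grip": 0.25, "linear": [0, 0.01, 0], "twist": 0},
  {"grip": 0.25, "linear": [0, 0.01, 0], "twist": 0},
  {"grip": 0.25, "linear": [0, 0.01, 0], "twist": 0},
  {"grip": 0.25, "linear": [0, 0, 0], "twist": 0},
])

```text
clock: 5.75
eef_pos: [0.5926, 0.1635, 0.041]
tool_rot: [0.433, -0.556, 0.56, -0.435]
ft_force: [0.0, 0.6, -0.8]
grip_width: 0.0641
```

Run:
```python
from h import *
p,d=snap('wrist','w4')
cv2.imwrite('pics/w4b.png',cv2.resize(p[130:330,140:400],None,fx=3,fy=3,interpolation=cv2.INTER_CUBIC))
o=bot.get_obs();print(o['eef_pos'],o['ft_force'],o['grip_width'])
```

```text
[0.5927384  0.16354592 0.04121137] [ 0.19559177 -0.00678446  0.14152134] 0.06419478647698679
```

View pics/w4b.png

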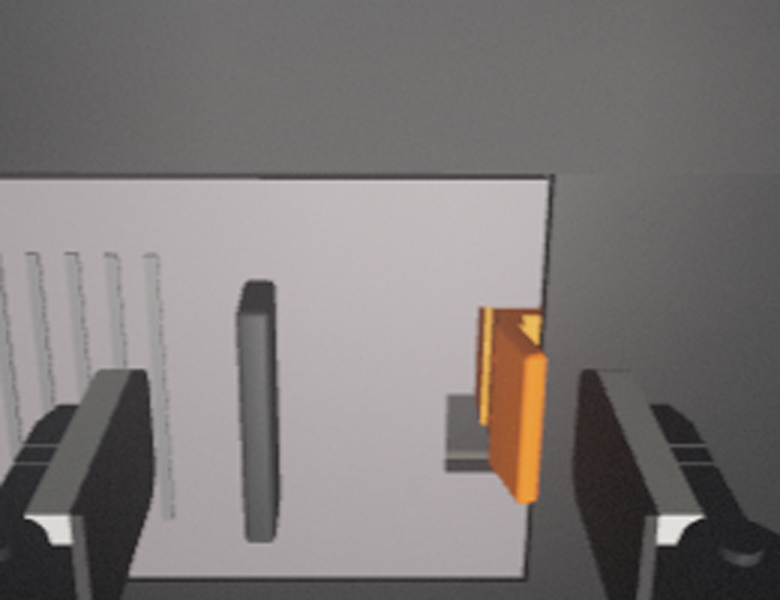

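Wrist view 7: the pads at (120,440) and (620,440) straddle the ridge (258,410) and tab (520,400), and the ends are still a little high. I go 6 mm lower and close.

Call:
move_arm([
  {"grip": 0.25, "linear": [0, 0.015, 0], "twist": 0},
  {"grip": 0.25, "linear": [0, 0.012, 0], "twist": 0},
  {"grip": 0.3, "linear": [0, 0, 0], "twist": 0},
  {"grip": 0.4, "linear": [0, 0, 0], "twist": 0},
  {"grip": 0.45, "linear": [0, 0, 0], "twist": 0},
])

```text
clock: 6.3
eef_pos: [0.5947, 0.1634, 0.0363]
tool_rot: [0.432, -0.555, 0.561, -0.436]
ft_force: [3.0, -0.9, -0.2]
grip_width: 0.0469
```

Call:
move_arm([
  {"grip": 0.5, "linear": [0, 0, 0], "twist": 0},
  {"grip": 0.54, "linear": [0, 0, 0], "twist": 0},
  {"grip": 0.57, "linear": [0, 0, 0], "twist": 0},
  {"grip": 0.6, "linear": [0, 0, 0], "twist": 0},
  {"grip": 0.63, "linear": [0, 0, 0], "twist": 0},
])

```text
clock: 6.8
eef_pos: [0.592, 0.1643, 0.0375]
tool_rot: [0.433, -0.557, 0.559, -0.436]
ft_force: [-1.2, 0.1, 3.8]
grip_width: 0.0328
```

Call:
move_arm([
  {"grip": 0.7, "linear": [0, 0, 0], "twist": 0},
  {"grip": 0.8, "linear": [0, 0, 0], "twist": 0},
  {"grip": 0.8, "linear": [0, 0, 0], "twist": 0},
  {"grip": 0.8, "linear": [0, 0, 0], "twist": 0},
  {"grip": 0.8, "linear": [0, 0, 0], "twist": 0},
])

```text
clock: 7.3
eef_pos: [0.5919, 0.1643, 0.0377]
tool_rot: [0.433, -0.557, 0.559, -0.436]
ft_force: [-1.5, 0.1, 4.1]
grip_width: 0.0323
```

Run:
```python
from h import *
p,d=snap('wrist','w5')
cv2.imwrite('pics/w5b.png',cv2.resize(p[130:330,140:400],None,fx=3,fy=3,interpolation=cv2.INTER_CUBIC))
o=bot.get_obs();print(o['eef_pos'],o['ft_force'],o['grip_width'])
```

```text
[0.59193092 0.16430214 0.03769383] [-1.35673892 -0.29377437  4.91187116] 0.03227106929144208
```

View pics/w5b.png

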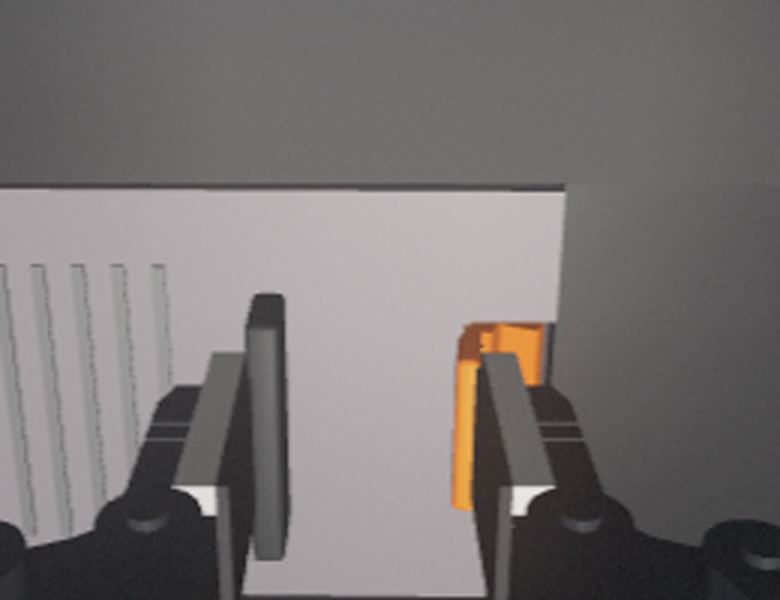

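The tab (465,430) is pressed home against the grip, the ridge (268,420) is held, and the cover is still flush. Width reads 32 mm, near the expected 35. Now I swing up along the arc.

Call:
move_arm([
  {"grip": 0.85, "linear": [0, -0.015, -0.003], "twist": 0},
  {"grip": 0.85, "linear": [0, -0.02, -0.004], "twist": 0},
  {"grip": 0.85, "linear": [0, -0.02, -0.004], "twist": 0},
  {"grip": 0.85, "linear": [0, -0.02, -0.005], "twist": 0},
  {"grip": 0.85, "linear": [0, -0.02, -0.005], "twist": 0},
])

```text
clock: 7.85
eef_pos: [0.5866, 0.1625, 0.0479]
tool_rot: [0.436, -0.556, 0.56, -0.432]
ft_force: [2.7, 1.0, -16.2]
grip_width: 0.032
```

```bash
cat >> h.py <<'E'
def prof(f):
    "plane fits: cover-coloured (light) vs base plate (dark) pixels"
    snap('wrist',f); d=np.load(f'pics/{f}.npy'); p=cv2.imread(f'pics/{f}.png')
    g=cv2.cvtColor(p,cv2.COLOR_BGR2HSV); o=np.load(f'pics/{f}_pose.npz')
    pts=[(u,v) for v in range(20,300,4) for u in range(60,480,4)]
    w=world('wrist',f,pts,r=0); V=np.array([g[v,u] for u,v in pts])
    for nm,m in (('cover',(V[:,2]>140)&(V[:,1]<40)&(w[:,2]>.052)&(w[:,2]<.13)&(abs(w[:,0]-.575)<.08)),('base',(V[:,2]<125)&(w[:,2]>.045)&(w[:,2]<.08)&(V[:,1]<60))):
        q=w[m]
        for _ in range(3):
            A=np.c_[q[:,:2]-[.57,.168],np.ones(len(q))]; c=np.linalg.lstsq(A,q[:,2],rcond=None)[0]; r=abs(A@c-q[:,2]); q=q[r<max(.0015,np.percentile(r,75))]
        print(nm,len(q),'slopes deg along scale x:',np.degrees(np.arctan(c[:2]@[.968,-.25])).round(1),'y',np.degrees(np.arctan(c[:2]@[.25,.968])).round(1),'z0',c[2].round(4),'x rng',q[:,0].min(),q[:,0].max())
    b=bot.get_obs(); print(b['eef_pos'].round(4),b['ft_force'].round(1),b['grip_width'].round(4))
E
python3 - <<'E'
from h import *
prof('w6')
E
```

```text
cover 1065 slopes deg along scale x: 1.0 y -4.2 z0 0.0709 x rng 0.5235 0.6306
base 4608 slopes deg along scale x: -2.1 y 0.1 z0 0.064 x rng 0.4843 0.6951Traceback (most recent call last):
  File "<stdin>", line 2, in <module>
  File "h.py", line 38, in prof
    b=bot.get_obs(); print(b['eef_pos'].round(4),b['ft_force'].round(1),b['grip_width'].round(4))
                                                                        ^^^^^^^^^^^^^^^^^^^^^
AttributeError: 'float' object has no attribute 'round'
```

The base plate tips 2° (hinge end up) while the cover stays level: the grip is too stiff for the cover to swing. I go straight back down, then pinch more lightly and hold position rather than crush.

Call:
move_arm([
  {"grip": 0.85, "linear": [0, 0.02, 0.005], "twist": 0},
  {"grip": 0.85, "linear": [0, 0.015, 0.004], "twist": 0},
  {"grip": 0.85, "linear": [0, 0.01, 0.004], "twist": 0},
  {"grip": 0.85, "linear": [0, 0.008, 0.004], "twist": 0},
  {"grip": 0.85, "linear": [0, 0, 0.002], "twist": 0},
])

```text
clock: 8.4
eef_pos: [0.5843, 0.163, 0.0394]
tool_rot: [-0.439, 0.559, -0.556, 0.431]
ft_force: [-3.1, 1.0, -8.1]
grip_width: 0.0322
```

```bash
sed -i "s/b\['grip_width'\].round(4)/b['grip_width']/" h.py
python3 - <<'E'
from h import *
prof('w7')
E
```

```text
cover 1329 slopes deg along scale x: 0.8 y -1.7 z0 0.0624 x rng 0.5161 0.624
base 4725 slopes deg along scale x: 0.1 y -0.0 z0 0.0597 x rng 0.4822 0.6878
[0.5844 0.1631 0.0394] [-4.5  0.5 -3.8] 0.032240079827834216
```

Call:
move_arm([
  {"grip": 0.85, "linear": [0, 0.01, 0], "twist": 0},
  {"grip": 0.61, "linear": [0, 0, 0], "twist": 0},
  {"grip": 0.6, "linear": [0, 0, 0], "twist": 0},
  {"grip": 0.59, "linear": [0, 0, 0], "twist": 0},
  {"grip": 0.59, "linear": [0, 0, 0], "twist": 0},
])

```text
clock: 8.95
eef_pos: [0.5853, 0.163, 0.039]
tool_rot: [-0.438, 0.558, -0.557, 0.432]
ft_force: [-3.1, 0.1, -4.1]
grip_width: 0.0353
```

Call:
move_arm([
  {"grip": 0.59, "linear": [0, -0.008, 0], "twist": 0},
  {"grip": 0.59, "linear": [0, -0.01, 0], "twist": 0},
  {"grip": 0.59, "linear": [0, -0.01, 0], "twist": 0},
  {"grip": 0.59, "linear": [0, -0.01, 0], "twist": 0},
  {"grip": 0.59, "linear": [0, -0.01, 0], "twist": 0},
])

```text
clock: 9.45
eef_pos: [0.5838, 0.1633, 0.0466]
tool_rot: [-0.439, 0.559, -0.556, 0.43]
ft_force: [-3.5, 1.9, -8.4]
grip_width: 0.0351
```

Run:
```python
from h import *
prof('w8')
```

```text
cover 886 slopes deg along scale x: 4.1 y -5.1 z0 0.0677 x rng 0.5201 0.6237
base 4501 slopes deg along scale x: 0.1 y 0.0 z0 0.0597 x rng 0.4754 0.6913
[0.5839 0.1633 0.047 ] [-3.3  0.7 -7.7] 0.03527978047236556
```

Now the base stays flat (0.1°) and the cover swings (4°). Continuing.

Call:
move_arm([
  {"grip": 0.59, "linear": [0, -0.012, 0], "twist": 0},
  {"grip": 0.59, "linear": [0, -0.012, -0.002], "twist": 0},
  {"grip": 0.59, "linear": [0, -0.012, -0.002], "twist": 0},
  {"grip": 0.59, "linear": [0, -0.012, -0.002], "twist": 0},
  {"grip": 0.59, "linear": [0, -0.01, -0.002], "twist": 0},
])

```text
clock: 10.0
eef_pos: [0.5824, 0.1636, 0.0594]
tool_rot: [-0.439, 0.559, -0.556, 0.43]
ft_force: [-3.6, 1.3, -8.0]
grip_width: 0.0351
```

Run:
```python
from h import *
prof('w9')
```

```text
cover 637 slopes deg along scale x: 9.0 y -9.5 z0 0.0765 x rng 0.5261 0.6175
base 4391 slopes deg along scale x: 0.1 y 0.1 z0 0.0596 x rng 0.4628 0.6968
[0.5826 0.1636 0.0598] [-2.2  0.4 -7.7] 0.03509366567933525
```

Run:
```python
from h import *
f='w9';p=cv2.imread('pics/w9.png');g=cv2.cvtColor(p,cv2.COLOR_BGR2HSV)
pts=[(u,v) for v in range(100,330,3) for u in range(100,420,3)]
w=world('wrist',f,pts,r=0);c=np.array([.57,.168,0])
t=(w-c)@R.from_euler('z',-14.4,degrees=True).as_matrix()*1000
V=np.array([g[v,u] for u,v in pts])
for Y in range(30,-50,-10):
    r=[]
    for X in range(-60,70,10):
        m=(abs(t[:,0]-X)<3)&(abs(t[:,1]-Y)<4)
        r.append(f"{np.median(t[m,2]):4.0f}/{np.median(V[m,2]):3.0f}" if m.sum() else '   -   ')
    print(Y,' '.join(r))
```

```text
30   60/ 74   63/155   66/155   68/157   70/156   72/157   75/158   77/160   80/164   83/167   85/170   60/118   60/112
20   60/ 75   63/155   66/156   68/152   70/156   73/158   76/ 99   77/160   80/163   83/166   84/168   60/116   60/110
10   60/ 75   63/155   66/151  134/ 46  126/ 43  120/ 85   85/ 80   78/160   80/162  104/ 58  127/ 43  130/ 36  133/ 38
0   60/ 74   63/155   66/155   68/147   71/156   73/139   85/ 80   78/159   80/162  106/ 58   79/229   60/108   60/100
-10   59/ 72   63/155   66/138   68/155   71/139    -      85/ 59   78/159   80/160   91/177    -      60/100   60/ 96
-20   60/ 71   63/155   66/154   68/144    -       -      83/ 65   78/158   80/159   82/160    -       -      60/ 89
-30   60/ 71   63/154   65/155   67/153    -      73/ 81   76/156   78/157   80/158   83/158    -       -      59/ 84
-40   59/ 69   60/ 72   65/146    -       -      73/145   75/154   78/156   79/156   82/157    -       -       -
```

The z grid shows no roll: the cover is at 13°, hinge end still under its edge, base flat at 60 mm. Swing on to about 24°.

Call:
move_arm([
  {"grip": 0.59, "linear": [0, -0.014, -0.003], "twist": 0},
  {"grip": 0.59, "linear": [0, -0.014, -0.003], "twist": 0},
  {"grip": 0.59, "linear": [0, -0.014, -0.004], "twist": 0},
  {"grip": 0.59, "linear": [0, -0.012, -0.004], "twist": 0},
  {"grip": 0.59, "linear": [0, -0.012, -0.004], "twist": 0},
])

```text
clock: 10.55
eef_pos: [0.5856, 0.165, 0.0795]
tool_rot: [0.434, -0.557, 0.559, -0.435]
ft_force: [-1.2, 0.5, 0.2]
grip_width: 0.0352
```

```bash
cat >> h.py <<'E'
def grid(f,c=(.57,.168),ang=-14.4,ys=(30,20,-30)):
    snap('wrist',f); g=cv2.cvtColor(cv2.imread(f'pics/{f}.png'),cv2.COLOR_BGR2HSV)
    pts=[(u,v) for v in range(60,384,3) for u in range(60,460,3)]
    w=world('wrist',f,pts,r=0); t=(w-[*c,0])@R.from_euler('z',ang,degrees=True).as_matrix()*1000
    V=np.array([g[v,u] for u,v in pts])
    for Y in ys:
        r=[]
        for X in range(-70,80,10):
            m=(abs(t[:,0]-X)<3)&(abs(t[:,1]-Y)<4)
            r.append(f"{np.median(t[m,2]):4.0f}/{np.median(V[m,2]):3.0f}" if m.sum() else '   -   ')
        print(Y,' '.join(r))
    b=bot.get_obs(); print(b['eef_pos'].round(4),b['ft_force'].round(1),b['grip_width'],b['clock'])
E
python3 - <<'E'
from h import *
grid('w10')
E
```

```text
30   60/ 74   60/ 80   60/164   61/166   62/168   63/170   64/174   64/177   65/181   67/185   67/189   68/192   60/125   60/119   60/110
20   60/ 75   60/ 79   60/163   61/165   62/163   63/165  173/ 36  176/ 36   66/181   66/184  177/ 39  173/ 36   60/124   59/117   60/110
-30   60/ 73   60/ 75   59/162   60/162   62/162    -       -      65/168   66/170   67/172   67/172   68/158    -      59/ 90   60/ 90
[0.5861 0.1652 0.0803] [0.4 0.8 1.2] 0.0346721080464106 10.6
```

The pinch slipped at the top of the swing. The cover fell back ajar at 6°, tab end resting 8 mm up on the plate, and the base is flat. I open and measure ridge and tab again for a fresh pinch.

Call:
move_arm([
  {"grip": 0.2, "linear": [0, -0.02, 0], "twist": 0},
  {"grip": 0.2, "linear": [0, 0, 0], "twist": 0},
  {"grip": 0.2, "linear": [0, 0, 0], "twist": 0},
  {"grip": 0.2, "linear": [0, 0, 0], "twist": 0},
  {"grip": 0.2, "linear": [0, 0, 0], "twist": 0},
])

```text
clock: 11.1
eef_pos: [0.5872, 0.1657, 0.0869]
tool_rot: [0.432, -0.556, 0.56, -0.437]
ft_force: [0.1, 0.6, -0.2]
grip_width: 0.0679
```

Run:
```python
from h import *
grid('w11',ys=(30,20,10,0,-10,-20,-30))
p=cv2.imread('pics/w11.png')
cv2.imwrite('pics/w11b.png',cv2.resize(p[60:340,100:440],None,fx=2.2,fy=2.1,interpolation=cv2.INTER_CUBIC))
```

```text
30   60/ 75   59/ 81   60/163   61/165   62/167   63/170   64/174   65/177   66/181   66/184   67/189   68/191   59/126   60/120   59/112
20   60/ 75   60/ 80   60/163   61/156   62/166  182/ 41  184/ 41   65/176   66/181   66/184   68/187  186/ 42  184/ 37   60/119   60/112
10   59/ 74   59/ 80   60/163  170/ 50  146/ 55  147/ 49   64/172   76/ 74  182/ 57   68/180  183/ 53   65/225  145/ 40  142/ 46  169/ 44
0   60/ 74   59/ 79   60/163  172/ 81  168/ 80  137/ 42   64/171   69/101   66/177   67/180   48/185   72/234  135/ 37  168/ 76  172/ 76
-10   59/ 74   59/ 78   60/162   61/159   62/165   93/ 96   64/169   70/104   66/175   67/178   48/146   79/234   60/112   60/108   60/101
-20   60/ 74   59/ 77   60/161   61/152   62/149   63/160   64/168   66/165   66/172   67/176   67/177   69/178   60/108   60/103   60/ 98
-30   60/ 75   60/ 76   60/161    -      61/163   63/165   64/166   65/168   66/170   67/172   68/174   68/175   60/101   59/ 97    -   
[0.5872 0.1657 0.0868] [-0.8  1.1 -0.3] 0.06787716163649826 11.15
```

View pics/w11b.png

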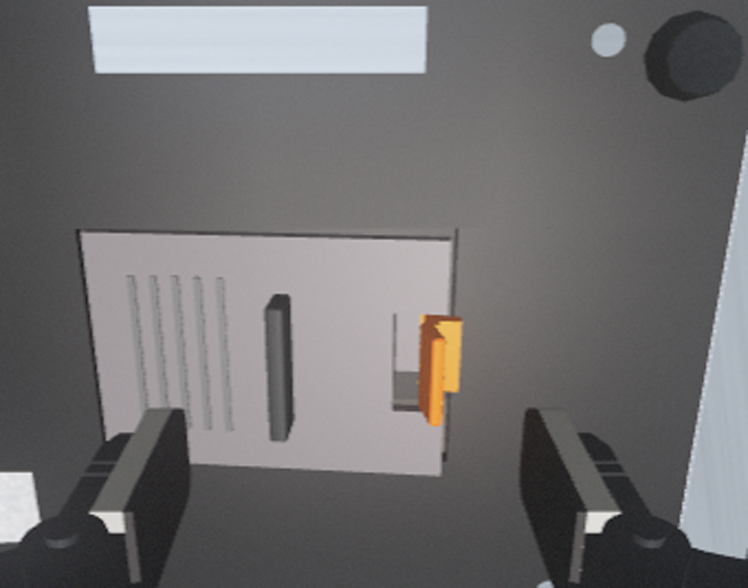

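Picture 9: the cover is ajar, with ridge at crop (278,370), tab lip at (434,375), and the hook's shoulder now above the plate at (455,355). It can't re-latch without a push.

Run:
```python
from h import *
f=lambda x,y:(x/2.2+100,y/2.1+60)
o=bot.get_obs()
P=[(280,302),(274,330),(281,370),(285,425),(437,345),(440,380),(443,410),(434,350),(436,385),(452,355)]
w=world('wrist','w11',[f(*q) for q in P],r=0)
for a,b,c in zip(P,w,R.from_quat(o['tool_rot']).inv().apply(w-o['eef_pos']).round(4)): print(a,b,c)
```

```text
(280, 302) [0.5727 0.1857 0.0712] [-0.0158  0.0155 -0.0191]
(274, 330) [0.5701 0.1803 0.0766] [-0.01    0.0101 -0.0203]
(281, 370) [0.5687 0.1689 0.077 ] [ 0.0014  0.0097 -0.0188]
(285, 425) [0.565  0.1522 0.0763] [ 0.0185  0.0103 -0.0183]
(437, 345) [0.6087 0.1677 0.0802] [-0.0072  0.0068  0.0203]
(440, 380) [0.6073 0.1573 0.0796] [0.0032 0.0074 0.0215]
(443, 410) [0.6063 0.1188 0.0281] [0.0409 0.0589 0.0295]
(434, 350) [0.6077 0.1666 0.0804] [-0.0059  0.0066  0.0196]
(436, 385) [0.606  0.1562 0.0798] [0.0046 0.0072 0.0205]
(452, 355) [0.6123 0.1561 0.064 ] [0.0032 0.023  0.0265]
```

Call:
move_arm([
  {"grip": 0.2, "linear": [0.005, 0.1, -0.012], "twist": 0},
  {"grip": 0.2, "linear": [0, 0.06, -0.005], "twist": 0},
  {"grip": 0.2, "linear": [0, 0.03, 0], "twist": 0},
  {"grip": 0.3, "linear": [0, 0.015, 0], "twist": 0},
  {"grip": 0.4, "linear": [0, 0.01, 0], "twist": 0},
])

```text
clock: 11.65
eef_pos: [0.5844, 0.1657, 0.0421]
tool_rot: [0.432, -0.556, 0.56, -0.437]
ft_force: [1.0, 0.3, -0.1]
grip_width: 0.0514
```

Call:
move_arm([
  {"grip": 0.48, "linear": [0, 0, 0], "twist": 0},
  {"grip": 0.54, "linear": [0, 0, 0], "twist": 0},
  {"grip": 0.58, "linear": [0, 0, 0], "twist": 0},
  {"grip": 0.61, "linear": [0, 0, 0], "twist": 0},
  {"grip": 0.61, "linear": [0, 0, 0], "twist": 0},
])

```text
clock: 12.15
eef_pos: [0.5857, 0.1662, 0.0453]
tool_rot: [0.431, -0.556, 0.56, -0.438]
ft_force: [0.4, -0.2, 0.5]
grip_width: 0.0343
```

Run:
```python
from h import *
grid('w12')
```

```text
30   60/ 68   60/ 72   60/160   61/161   62/162   64/164   65/167   66/170   67/174   68/179   70/184   71/187   60/115   60/106   60/ 97
20   59/ 67   60/ 72   59/159   61/160   62/157   64/163  139/ 35  140/ 35   67/173   69/177  141/ 37  134/ 35   59/112   60/103   60/ 95
-30   60/ 65   59/ 68    -      61/159    -       -       -      66/160   68/162   69/164   70/165    -       -       -      60/ 74
[0.5857 0.1662 0.0452] [-0.8 -0.9  2.1] 0.034171426758577005 12.2
```

Call:
move_arm([
  {"grip": 0.63, "linear": [0, -0.01, -0.002], "twist": 0},
  {"grip": 0.63, "linear": [0, -0.01, -0.003], "twist": 0},
  {"grip": 0.63, "linear": [0, -0.01, -0.003], "twist": 0},
  {"grip": 0.63, "linear": [0, -0.01, -0.003], "twist": 0},
  {"grip": 0.63, "linear": [0, -0.01, -0.003], "twist": 0},
])

```text
clock: 12.7
eef_pos: [0.5829, 0.1657, 0.0502]
tool_rot: [0.432, -0.555, 0.561, -0.437]
ft_force: [3.0, -0.2, -15.0]
grip_width: 0.0329
```

Run:
```python
from h import *
grid('w13')
```

```text
30   60/ 70   60/ 73   62/158   64/159   66/160   67/162   69/164   70/167   72/170   73/175   75/180   77/184   60/114   60/106   60/ 97
20   60/ 69   60/ 74   62/158   64/159   66/160   68/161  146/ 35  144/ 38   72/170   74/174  145/ 35   76/179   59/112   60/103   60/ 94
-30   60/ 66   59/ 68   63/155   64/157    -       -      69/144   70/160   72/161   74/163   75/163    -       -      60/ 78   60/ 74
[0.5825 0.1656 0.0501] [  3.5  -0.9 -15.9] 0.033360121150516356 12.75
```

Call:
move_arm([
  {"grip": 0.61, "linear": [0, 0, 0], "twist": 0},
  {"grip": 0.6, "linear": [0, -0.008, -0.002], "twist": 0},
  {"grip": 0.6, "linear": [0, -0.01, -0.003], "twist": 0},
  {"grip": 0.6, "linear": [0, -0.01, -0.003], "twist": 0},
  {"grip": 0.6, "linear": [0, -0.01, -0.003], "twist": 0},
])

```text
clock: 13.25
eef_pos: [0.5804, 0.1656, 0.0572]
tool_rot: [0.433, -0.555, 0.561, -0.436]
ft_force: [2.9, 0.3, -10.2]
grip_width: 0.0341
```

Run:
```python
from h import *
grid('w14')
```

```text
30   60/ 72   60/ 75   63/155   65/156   68/156   70/157   73/158   75/159   78/162   80/165   83/169   84/146   60/114   60/106   60/ 98
20   60/ 71   59/ 76   63/156   66/156   68/156   71/157  152/ 34   76/158   78/162   81/105  152/ 36   84/153   60/112   60/105   60/ 95
-30   60/ 68   60/ 70   63/155   66/154    -       -      73/149   76/157   78/158   80/159   82/158    -       -      60/ 80   60/ 77
[0.5803 0.1657 0.0576] [  1.9  -0.2 -10.6] 0.03381069839260802 13.3
```

Working: 14°, base flat. Continue slowly, with more −x along the arc.

Call:
move_arm([
  {"grip": 0.6, "linear": [0, -0.01, -0.004], "twist": 0},
  {"grip": 0.6, "linear": [0, -0.01, -0.004], "twist": 0},
  {"grip": 0.6, "linear": [0, -0.01, -0.004], "twist": 0},
  {"grip": 0.6, "linear": [0, -0.01, -0.004], "twist": 0},
  {"grip": 0.6, "linear": [0, -0.005, -0.002], "twist": 0},
])

```text
clock: 13.8
eef_pos: [0.5766, 0.1666, 0.0681]
tool_rot: [0.433, -0.555, 0.561, -0.436]
ft_force: [2.7, -0.8, -12.1]
grip_width: 0.0342
```

Run:
```python
from h import *
grid('w15')
```

```text
30   59/ 75   59/ 82   64/152   68/152   72/152   76/151   80/152   84/152   87/154   92/154   96/155   58/104   60/115   59/106   60/ 98
20   60/ 76   59/ 81   65/152   69/151   72/144  161/ 35  163/ 35   84/153   88/154  165/ 36  160/ 34   20/124   59/113   59/105   60/ 97
-30   60/ 72   59/ 74   65/152   68/151    -       -      80/152   84/152   88/153   92/153   94/151    -      60/ 88   60/ 84   60/ 80
[0.5765 0.1666 0.0681] [  3.7   0.3 -12. ] 0.0344173305545339 13.85
```

21.6°: bow clear (tab end at 96 mm). Now draw towards the tab, easing the upward pull.

Call:
move_arm([
  {"grip": 0.62, "linear": [0, 0.004, 0.01], "twist": 0},
  {"grip": 0.64, "linear": [0, 0.002, 0.015], "twist": 0},
  {"grip": 0.66, "linear": [0, 0, 0.02], "twist": 0},
  {"grip": 0.68, "linear": [0, 0, 0.02], "twist": 0},
  {"grip": 0.7, "linear": [0, 0, 0.02], "twist": 0},
])

```text
clock: 14.35
eef_pos: [0.5917, 0.1637, 0.0699]
tool_rot: [0.433, -0.556, 0.559, -0.436]
ft_force: [-0.4, 0.1, -0.9]
grip_width: 0.0328
```

Run:
```python
from h import *
grid('w16')
```

```text
30   59/ 70   59/ 72   58/ 83   67/152   70/152   73/153   77/153   80/153   84/154   87/155   92/156   95/157   78/139   60/119   60/111
20   60/ 69   59/ 73    -      67/153   71/153   74/144   77/143  165/ 34   89/ 55   88/155   91/155  165/ 34   97/158   59/115   60/110
-30   60/ 69   59/ 70    -      68/152   71/152   72/151    -      81/151   85/152   88/153   91/154   95/154    -       -      60/ 86
[0.5927 0.1636 0.0701] [ 0.6  0.4 -0.5] 0.032666400252575015 14.4
```

The cover is drawn 15 mm and hangs free (force −0.5 N). Tighten and lift.

Call:
move_arm([
  {"grip": 0.8, "linear": [0, -0.01, 0.02], "twist": 0},
  {"grip": 0.85, "linear": [0, -0.04, 0.01], "twist": 0},
  {"grip": 0.85, "linear": [0, -0.1, 0], "twist": 0},
  {"grip": 0.85, "linear": [0, -0.12, 0], "twist": 0},
  {"grip": 0.85, "linear": [0, -0.1, 0], "twist": 0},
])

```text
clock: 14.9
eef_pos: [0.598, 0.1612, 0.1464]
tool_rot: [0.433, -0.557, 0.559, -0.435]
ft_force: [-0.1, 0.7, -0.7]
grip_width: 0.0328
```

Run:
```python
from h import *
p,d=snap('wrist','w17')
cv2.imwrite('pics/w17b.png',cv2.resize(p,(768,576)))
b=bot.get_obs(); print(b['eef_pos'].round(4),b['ft_force'].round(1),b['grip_width'],b['clock'])
# tray from top picture: rim corners -> pose
s=.64
f=lambda x,y:(x/4.5+170,y/4.5+145)
w=world('top','top0',[f(*q) for q in [(549,82),(764,101),(744,422),(523,402)]],r=0);print(w)
K=np.array(bot.camera_params('top')['camera_matrix']);c=bot.camera_params('top');Rm=cv2.Rodrigues(np.array(c['rvec']))[0];t=np.array(c['tvec']).ravel();C=-Rm.T@t
o=[]
for q in [(549,82),(764,101),(744,422),(523,402)]:
    u=f(*q);r=Rm.T@(np.linalg.inv(K)@[*u,1]);k=(.014-C[2])/r[2];o.append((C+k*r)[:2])
o=np.array(o);print(o.round(4),o.mean(0),np.linalg.norm(o[1]-o[0]),np.linalg.norm(o[3]-o[0]));a=(o[0]+o[1]-o[2]-o[3]);print(np.degrees(np.arctan2(a[1],a[0])))
```

```text
[0.6001 0.1618 0.1506] [1.2 0.6 1.6] 0.033376344945712684 14.95
[[ 0.6826 -0.1283  0.016 ]
 [ 0.6674 -0.3136  0.0103]
 [ 0.3931 -0.2866  0.0147]
 [ 0.4094 -0.103   0.0143]]
[[ 0.6831 -0.1285]
 [ 0.6666 -0.3127]
 [ 0.3932 -0.2868]
 [ 0.4094 -0.103 ]] [ 0.5380495 -0.2077507] 0.18495286707651198 0.27485046280832726
-5.372918998871336
```

View pics/w17b.png

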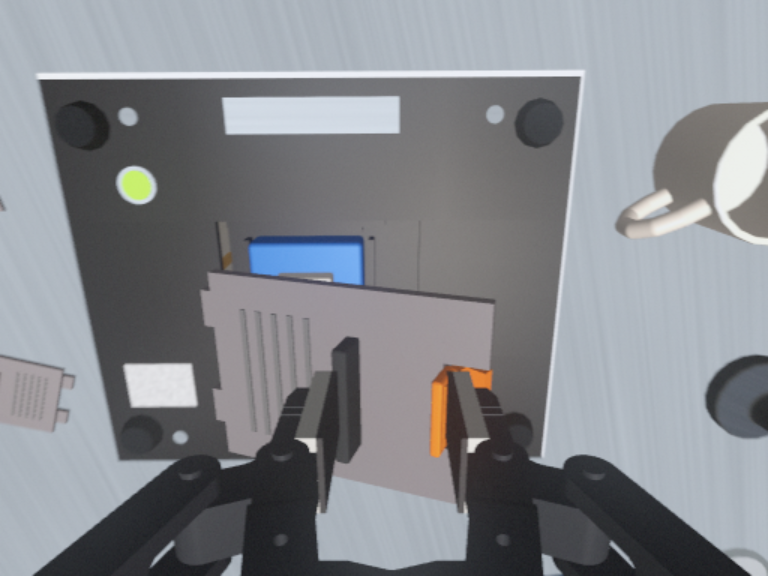

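Picture 10: the cover is held free over the bay, tilted tab-up, with the pack (blue, fin) visible at (305,260). Now to the tray: centre (0.538, −0.208), yaw −5.4°.

Run:
```python
from h import *
plan([.495,-.204,.12],-5.4,n=10)
```

```text
at [0.6001 0.1618 0.1506] yaw -14.2 rows 10
[0.19, 0.015, -0.006] -0.0077
[0.19, 0.015, -0.009] -0.0077
[0.19, 0.015, -0.012] -0.0077
[0.19, 0.015, -0.015] -0.0077
[0.189, 0.014, -0.018] -0.0077
[0.189, 0.014, -0.021] -0.0077
[0.189, 0.014, -0.024] -0.0077
[0.188, 0.014, -0.027] -0.0077
[0.188, 0.014, -0.029] -0.0077
[0.188, 0.014, -0.032] -0.0077
```

Call:
move_arm([
  {"grip": 0.85, "linear": [0.08, 0, -0.005], "twist": -0.007},
  {"grip": 0.85, "linear": [0.15, 0, -0.01], "twist": -0.007},
  {"grip": 0.85, "linear": [0.19, 0, -0.012], "twist": -0.007},
  {"grip": 0.85, "linear": [0.19, 0, -0.015], "twist": -0.007},
  {"grip": 0.85, "linear": [0.19, 0.01, -0.018], "twist": -0.007},
])

```text
clock: 15.45
eef_pos: [0.5583, 0.0092, 0.1515]
tool_rot: [0.45, -0.535, 0.544, -0.464]
ft_force: [0.9, 0.0, -0.4]
grip_width: 0.0329
```

Call:
move_arm([
  {"grip": 0.85, "linear": [0.19, 0.01, -0.02], "twist": -0.007},
  {"grip": 0.85, "linear": [0.19, 0.02, -0.024], "twist": -0.007},
  {"grip": 0.85, "linear": [0.19, 0.02, -0.027], "twist": -0.007},
  {"grip": 0.85, "linear": [0.19, 0.02, -0.03], "twist": -0.007},
  {"grip": 0.85, "linear": [0.1, 0.02, -0.03], "twist": -0.007},
])

```text
clock: 15.95
eef_pos: [0.5073, -0.1661, 0.1331]
tool_rot: [0.468, -0.517, 0.529, -0.484]
ft_force: [0.9, 0.5, -1.5]
grip_width: 0.0326
```

Run:
```python
from h import *
plan([.495,-.204,.06],-5.4,n=5)
```

```text
at [ 0.5073 -0.1661  0.1331] yaw -5.4 rows 5
[0.039, 0.073, -0.011] 0.0
[0.039, 0.073, -0.011] 0.0
[0.039, 0.073, -0.011] 0.0
[0.039, 0.073, -0.011] 0.0
[0.039, 0.073, -0.011] 0.0
```

Call:
move_arm([
  {"grip": 0.85, "linear": [0.045, 0.07, -0.01], "twist": 0},
  {"grip": 0.85, "linear": [0.045, 0.08, -0.01], "twist": 0},
  {"grip": 0.85, "linear": [0.04, 0.08, -0.01], "twist": 0},
  {"grip": 0.85, "linear": [0.02, 0.07, -0.005], "twist": 0},
  {"grip": 0.85, "linear": [0, 0.03, 0], "twist": 0},
])

```text
clock: 16.45
eef_pos: [0.499, -0.2019, 0.067]
tool_rot: [0.465, -0.516, 0.533, -0.483]
ft_force: [0.7, 1.0, -0.4]
grip_width: 0.0328
```

Run:
```python
from h import *
grid('w18',c=(.538,-.208),ang=-5.4,ys=(40,30,20,-30,-40))
import re
d=np.load('pics/w18.npy')
```

```text
40    5/ 70    5/ 70    4/ 68    4/ 68    4/ 70    4/ 69    5/ 70    4/ 68    4/ 68    5/ 68    5/ 68    5/ 67    5/ 68    5/ 67    5/ 67
30   74/184   77/184   81/185   85/186   89/187   93/189    5/ 72    4/ 71    4/ 70    5/ 68    4/ 68    5/ 68    5/ 68    5/ 67    5/ 67
20   75/ 77  161/ 59   82/180   85/187  164/ 65  161/ 50    6/ 77    5/ 73    4/ 70    5/ 70    4/ 70    5/ 69    5/ 68    5/ 68    5/ 68
-30    -      78/185   82/186   86/187   90/187   92/187    -       -       5/118    5/ 76    5/ 72    5/ 69    4/ 69    5/ 69    4/ 70
-40    -      79/185   80/198   84/187   89/192   92/187    -       -       5/210    4/ 78    5/ 72    4/ 70    5/ 70    4/ 70    5/ 72
[ 0.4988 -0.2015  0.0664] [-1.3 -0.1 -1.6] 0.032903690159440675 16.5
```

The cover is over the tray floor at about tray x −62, y 0, tilted 20°, with the lug end about 50 mm above the floor. Lowering.

Call:
move_arm([
  {"grip": 0.85, "linear": [0, 0.06, 0], "twist": 0},
  {"grip": 0.85, "linear": [0, 0.06, 0], "twist": 0},
  {"grip": 0.85, "linear": [0, 0.05, 0], "twist": 0},
  {"grip": 0.85, "linear": [0, 0.03, 0], "twist": 0},
  {"grip": 0.85, "linear": [0, 0.015, 0], "twist": 0},
])

```text
clock: 17.0
eef_pos: [0.5024, -0.2008, 0.0218]
tool_rot: [0.465, -0.515, 0.533, -0.484]
ft_force: [-0.4, 0.2, -1.3]
grip_width: 0.0332
```

Call:
move_arm([
  {"grip": 0.7, "linear": [0, 0.015, 0], "twist": 0},
  {"grip": 0.65, "linear": [0, 0.01, 0], "twist": 0},
  {"grip": 0.62, "linear": [0, 0.01, 0], "twist": 0},
  {"grip": 0.61, "linear": [0, 0.01, 0], "twist": 0},
  {"grip": 0.61, "linear": [0, 0.01, 0], "twist": 0},
])

```text
clock: 17.5
eef_pos: [0.5058, -0.2015, 0.0144]
tool_rot: [0.464, -0.513, 0.535, -0.485]
ft_force: [0.3, 0.7, 3.0]
grip_width: 0.0337
```

Run:
```python
from h import *
grid('w19',c=(.538,-.208),ang=-5.4,ys=(40,30,20,-30))
```

```text
40    5/ 75    4/ 75    5/ 75    5/ 74    5/ 74    5/ 76    5/ 75    5/ 73    5/ 70    4/ 69    5/ 69    5/ 68    5/ 68    5/ 67    4/ 67
30   22/191   24/192   27/194   29/196   32/199   34/203   36/208    5/ 77    4/ 73    5/ 71    5/ 69    5/ 68    5/ 69    5/ 67    5/ 68
20   22/182  106/ 47  108/ 48   30/196   32/199  111/ 47   84/ 58    -      90/ 44    4/ 73    5/ 70    5/ 68    5/ 68    5/ 68    5/ 70
-30    -       -      27/189   30/190   32/192   35/193    -       -       -       5/ 72    5/ 70    5/ 69    4/ 69    5/ 69    5/ 69
[ 0.506  -0.2015  0.0142] [0.9 0.7 4.5] 0.03302605822341003 17.55
```

13° and turning down in the grip. A bit further, then open slowly.

Call:
move_arm([
  {"grip": 0.6, "linear": [0, 0.01, -0.005], "twist": 0},
  {"grip": 0.6, "linear": [0, 0.01, -0.005], "twist": 0},
  {"grip": 0.6, "linear": [0, 0.01, -0.005], "twist": 0},
  {"grip": 0.6, "linear": [0, 0.01, -0.005], "twist": 0},
  {"grip": 0.6, "linear": [0, 0.01, 0], "twist": 0},
])

```text
clock: 18.05
eef_pos: [0.5091, -0.2021, 0.0083]
tool_rot: [0.461, -0.509, 0.539, -0.489]
ft_force: [-0.4, 1.4, 5.3]
grip_width: 0.0338
```

Run:
```python
from h import *
grid('w20',c=(.538,-.208),ang=-5.4,ys=(30,20,-30))
```

```text
30   19/198   20/201   22/204   23/208   24/213   26/218   27/221    5/ 81    5/ 76    4/ 72    5/ 69    5/ 68    4/ 68    5/ 67    5/ 68
20   19/197   99/ 48  103/ 46   23/208   25/212  106/ 46  100/ 45   28/220   84/ 49    4/ 74    4/ 71    5/ 69    5/ 68    5/ 69    5/ 69
-30    -       -      22/194   23/196   25/199   26/200   27/201    -       -       5/ 72    5/ 69    4/ 68    5/ 68    5/ 69    4/ 70
[ 0.5092 -0.2021  0.0081] [1.1 0.6 4.7] 0.03415085717486618 18.1
```

7.6°: it rests on lugs and bow as described. Release and rise.

Call:
move_arm([
  {"grip": 0.55, "linear": [0, 0, 0], "twist": 0},
  {"grip": 0.48, "linear": [0, 0, 0], "twist": 0},
  {"grip": 0.38, "linear": [0, 0, 0], "twist": 0},
  {"grip": 0.25, "linear": [0, 0, 0], "twist": 0},
  {"grip": 0.2, "linear": [0, -0.02, 0], "twist": 0},
])

```text
clock: 18.6
eef_pos: [0.5075, -0.2019, 0.0103]
tool_rot: [0.462, -0.51, 0.538, -0.488]
ft_force: [0.4, -1.3, -0.1]
grip_width: 0.0688
```

Call:
move_arm([
  {"grip": 0.2, "linear": [0, -0.05, 0], "twist": 0},
  {"grip": 0.2, "linear": [0, -0.15, 0], "twist": 0},
  {"grip": 0.2, "linear": [0, -0.22, 0], "twist": 0},
  {"grip": 0.2, "linear": [0, -0.22, 0], "twist": 0},
  {"grip": 0.2, "linear": [0, -0.1, 0], "twist": 0},
])

```text
clock: 19.1
eef_pos: [0.4955, -0.1999, 0.1616]
tool_rot: [0.463, -0.513, 0.535, -0.486]
ft_force: [1.0, -0.8, 0.0]
grip_width: 0.0683
```

Run:
```python
from h import *
grid('w21',c=(.538,-.208),ang=-5.4,ys=(40,30,20,0,-20,-30,-40))
plan([.585,.165,.19],-104)
snap('top','top2')
```

```text
40    4/ 80    5/ 79    5/ 80    6/ 79    5/ 79    5/ 79    5/ 78    4/ 75    5/ 73    5/ 72    5/ 71    5/ 70    5/ 70    5/ 68    4/ 68
30   19/208   20/210   22/214   24/216   24/218   26/220   27/222    5/ 78    5/ 75    5/ 71    5/ 69    5/ 69    4/ 68    4/ 68    5/ 70
20  261/ 68   20/211   23/184   23/215  264/ 73  261/ 61  242/ 68  237/ 72  244/ 65    5/ 74    5/ 73    5/ 70    5/ 68    5/ 69    5/ 70
0   20/198   21/212   28/165   23/217   24/219    9/188  215/ 77  246/ 95  250/ 96    4/ 78    4/ 72    5/ 69    5/ 69    5/ 69    5/ 70
-20   19/202   21/210   23/158   23/215   24/216   25/219   27/220    5/ 85    5/ 82    5/ 77    4/ 74    5/ 71    5/ 69    5/ 70    4/ 70
-30   19/207   21/208   22/211   23/213   24/215   26/217   27/219    5/ 84    5/ 80    4/ 78    5/ 72    5/ 70    5/ 72    5/ 72    5/ 74
-40    4/154    5/192    -       -       -       -       -       5/ 82    5/ 79    5/ 74    5/ 72    5/ 73    5/ 70    5/ 71    5/ 74
[ 0.4968 -0.2004  0.1642] [ 1.3 -0.7  2.2] 0.06864220406468144 19.15
at [ 0.4968 -0.2004  0.1642] yaw -5.6 rows 13
[-0.143, -0.009, 0.02] 0.066
[-0.145, -0.01, 0.001] 0.066
[-0.143, -0.011, -0.018] 0.066
[-0.14, -0.011, -0.036] 0.066
[-0.134, -0.012, -0.054] 0.066
[-0.125, -0.013, -0.071] 0.066
[-0.115, -0.014, -0.087] 0.066
[-0.102, -0.015, -0.102] 0.066
[-0.088, -0.015, -0.114] 0.066
[-0.072, -0.016, -0.125] 0.066
[-0.055, -0.016, -0.133] 0.066
[-0.037, -0.017, -0.139] 0.066
[-0.018, -0.017, -0.143] 0.066
```

Cover released and lying as wanted: slope 7.5°, tray x about −53, y about 0. Now the pack, with the jaws across its y: yaw +76°.

Run:
```python
from h import *
plan([.565,.165,.19],75.6,n=11)
```

```text
at [ 0.4965 -0.2002  0.1617] yaw -5.6 rows 11
[-0.168, -0.012, 0.015] -0.0644
[-0.165, -0.011, 0.037] -0.0644
[-0.159, -0.01, 0.058] -0.0644
[-0.15, -0.009, 0.078] -0.0644
[-0.139, -0.008, 0.096] -0.0644
[-0.126, -0.007, 0.113] -0.0644
[-0.11, -0.007, 0.129] -0.0644
[-0.093, -0.006, 0.142] -0.0644
[-0.074, -0.006, 0.152] -0.0644
[-0.054, -0.005, 0.161] -0.0644
[-0.033, -0.005, 0.166] -0.0644
```

Call:
move_arm([
  {"grip": 0.2, "linear": [-0.168, -0.03, 0.015], "twist": -0.064},
  {"grip": 0.2, "linear": [-0.165, -0.03, 0.037], "twist": -0.064},
  {"grip": 0.2, "linear": [-0.16, -0.02, 0.058], "twist": -0.064},
  {"grip": 0.2, "linear": [-0.15, -0.02, 0.078], "twist": -0.064},
  {"grip": 0.2, "linear": [-0.14, -0.02, 0.096], "twist": -0.064},
])

```text
clock: 19.7
eef_pos: [0.524, -0.0328, 0.1856]
tool_rot: [-0.612, 0.329, -0.357, 0.624]
ft_force: [0.5, 0.4, 0.7]
grip_width: 0.0681
```

Call:
move_arm([
  {"grip": 0.2, "linear": [-0.126, -0.01, 0.113], "twist": -0.064},
  {"grip": 0.2, "linear": [-0.11, 0, 0.129], "twist": -0.064},
  {"grip": 0.2, "linear": [-0.093, 0, 0.142], "twist": -0.064},
  {"grip": 0.2, "linear": [-0.074, 0, 0.152], "twist": -0.064},
  {"grip": 0.2, "linear": [-0.05, 0, 0.12], "twist": -0.064},
])

```text
clock: 20.2
eef_pos: [0.5464, 0.1337, 0.1849]
tool_rot: [-0.696, 0.109, -0.135, 0.697]
ft_force: [-0.4, -0.4, -0.5]
grip_width: 0.0681
```

Run:
```python
from h import *
plan([.56,.165,.19],75.6,n=5)
```

```text
at [0.5464 0.1337 0.1849] yaw 70.2 rows 5
[0.002, -0.005, 0.034] -0.0095
[0.003, -0.005, 0.034] -0.0095
[0.004, -0.005, 0.034] -0.0095
[0.004, -0.005, 0.034] -0.0095
[0.005, -0.005, 0.034] -0.0095
```

Call:
move_arm([
  {"grip": 0.2, "linear": [0, 0, 0.05], "twist": -0.014},
  {"grip": 0.2, "linear": [0.005, 0, 0.05], "twist": -0.014},
  {"grip": 0.2, "linear": [0.005, 0, 0.03], "twist": -0.009},
  {"grip": 0.2, "linear": [0, 0, 0.01], "twist": 0},
  {"grip": 0.2, "linear": [0, 0, 0], "twist": 0},
])

```text
clock: 20.7
eef_pos: [0.5561, 0.1616, 0.1824]
tool_rot: [0.702, -0.083, 0.106, -0.7]
ft_force: [-0.3, 0.4, 0.3]
grip_width: 0.0684
```

Run:
```python
from h import *
p,d=snap('wrist','w22'); plan([.56,.165,.19],75.6,n=5)
cv2.imwrite('pics/w22b.png',cv2.resize(p,(800,600),interpolation=cv2.INTER_CUBIC))
```

```text
at [0.556  0.1613 0.1823] yaw 74.6 rows 5
[0.003, -0.008, 0.005] -0.0017
[0.003, -0.008, 0.005] -0.0017
[0.003, -0.008, 0.005] -0.0017
[0.003, -0.008, 0.005] -0.0017
[0.003, -0.008, 0.005] -0.0017
```

View pics/w22b.png

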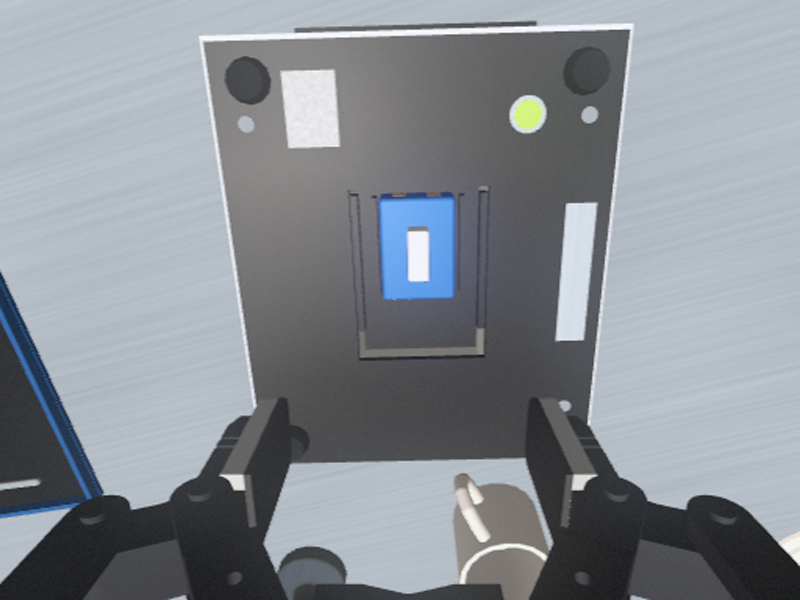

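Picture 11: the pack is in its bay with the white fin at (418,255), block corners (379,197) to (455,297). Nothing is in the way for the jaws.

Run:
```python
from h import *
s=.64
P=[(417,238),(418,255),(419,275),(388,205),(448,205),(388,290),(449,290),(248,80),(587,71),(298,440)]
w=world('wrist','w22',[(x*s,y*s) for x,y in P]);print(w)
b=(w[3:5].mean(0)-w[5:7].mean(0));print('pack yaw',np.degrees(np.arctan2(-b[1],-b[0])), 'ctr',w[3:7].mean(0))
# fin mask centroid
p=cv2.imread('pics/w22.png');m=(p.min(2)>200);m[:, :240]=0;m[:,300:]=0;m[:140]=0;m[185:]=0
v,u=np.nonzero(m);q=world('wrist','w22',list(zip(u,v)),r=0);q=q[abs(q[:,2]-.053)<.006];print('fin',len(q),q.mean(0),q.min(0),q.max(0))
f=q.mean(0)
plan([f[0],f[1],.08],float(np.degrees(np.arctan2(-b[1],-b[0]))+90),n=3)
```

```text
[[0.5416 0.1714 0.0527]
 [0.551  0.1695 0.0532]
 [0.5628 0.1669 0.0526]
 [0.522  0.1599 0.0394]
 [0.5309 0.1927 0.0398]
 [0.571  0.1457 0.0399]
 [0.5806 0.1811 0.0402]
 [0.4425 0.115  0.0699]
 [0.4809 0.2699 0.0701]
 [0.6396 0.0702 0.0693]]
pack yaw -14.649227706229627 ctr [0.551125 0.16985  0.039825]
fin 414 [0.55136957 0.1689372  0.05270845] [0.5367 0.1604 0.0508] [0.5666 0.1775 0.0545]
at [0.556  0.1613 0.1823] yaw 74.6 rows 3
[-0.016, 0.17, 0.01] -0.0022
[-0.016, 0.17, 0.01] -0.0022
[-0.016, 0.17, 0.01] -0.0022
```

Call:
move_arm([
  {"grip": 0.69, "linear": [-0.016, 0.15, 0.01], "twist": -0.002},
  {"grip": 0.69, "linear": [-0.016, 0.15, 0.01], "twist": -0.002},
  {"grip": 0.69, "linear": [-0.01, 0.1, 0.005], "twist": -0.002},
  {"grip": 0.69, "linear": [0, 0.05, 0], "twist": 0},
  {"grip": 0.69, "linear": [0, 0, 0], "twist": 0},
])

```text
clock: 21.25
eef_pos: [0.5542, 0.1637, 0.092]
tool_rot: [0.701, -0.08, 0.107, -0.7]
ft_force: [-0.1, -0.8, 0.9]
grip_width: 0.0264
```

Run:
```python
from h import *
p,d=snap('wrist','w23')
pts=[(u,v) for v in range(100,330) for u in range(180,340)]
q=world('wrist','w23',pts,r=0);V=np.array([p[v,u].min() for u,v in pts])
m=(V>170)&(abs(q[:,2]-.053)<.005)
f=q[m];o=bot.get_obs()
t=R.from_quat(o['tool_rot']).inv().apply(f-o['eef_pos']);print(len(f),f.mean(0),'tool min/max',t.min(0).round(4),t.max(0).round(4),o['grip_width'])
m=q[:,2]>.085; k=R.from_quat(o['tool_rot']).inv().apply(q[m]-o['eef_pos']); print('finger near tip y max',k[:,1].max())
plan([.5514,.1689,.017],75.4,n=5)
```

```text
772 [0.55096839 0.16906205 0.05263083] tool min/max [-0.0206  0.0381 -0.002 ] [0.0091 0.0424 0.0098] 0.02637426735043152
finger near tip y max -0.02088104242666171
at [0.5547 0.1638 0.0929] yaw 74.8 rows 5
[-0.007, 0.076, 0.004] -0.001
[-0.007, 0.076, 0.004] -0.001
[-0.007, 0.076, 0.004] -0.001
[-0.007, 0.076, 0.004] -0.001
[-0.007, 0.076, 0.004] -0.001
```

Call:
move_arm([
  {"grip": 0.69, "linear": [-0.014, 0.05, 0.01], "twist": -0.001},
  {"grip": 0.69, "linear": [-0.014, 0.08, 0.01], "twist": -0.001},
  {"grip": 0.69, "linear": [-0.005, 0.06, 0.004], "twist": -0.001},
  {"grip": 0.69, "linear": [0, 0.04, 0], "twist": 0},
  {"grip": 0.69, "linear": [0, 0.01, 0], "twist": 0},
])

```text
clock: 21.8
eef_pos: [0.5558, 0.1709, 0.0471]
tool_rot: [-0.7, 0.075, -0.109, 0.702]
ft_force: [-0.4, -0.1, -0.9]
grip_width: 0.0264
```

```bash
cat > fin.py <<'E'
from h import *
import sys
n=sys.argv[1]
p,d=snap('wrist',n)
pts=[(u,v) for v in range(100,380) for u in range(180,340)]
q=world('wrist',n,pts,r=0);V=np.array([p[v,u].min() for u,v in pts])
f=q[(V>150)&(abs(q[:,2]-.053)<.005)];o=bot.get_obs()
t=R.from_quat(o['tool_rot']).inv().apply(f-o['eef_pos']);print(len(f),f.mean(0).round(4),'tool',t.min(0).round(4),t.max(0).round(4))
print(o['eef_pos'],o['ft_force'].round(1),o['grip_width'])
E
python3 fin.py w24
```

```text
1159 [0.5506 0.1693 0.0526] tool [-0.0184 -0.0077 -0.009 ] [ 0.0113 -0.0031  0.0029]
[0.55578735 0.17091821 0.047207  ] [-0.5  0.3 -0.7] 0.026437357619784378
```

Call:
move_arm([
  {"grip": 0.69, "linear": [-0.015, 0, -0.01], "twist": 0},
  {"grip": 0.69, "linear": [-0.008, 0.02, -0.004], "twist": -0.001},
  {"grip": 0.69, "linear": [-0.004, 0.04, 0], "twist": -0.001},
  {"grip": 0.69, "linear": [0, 0.04, 0], "twist": 0},
  {"grip": 0.69, "linear": [0, 0.015, 0], "twist": 0},
])

```text
clock: 22.35
eef_pos: [0.5522, 0.1697, 0.0243]
tool_rot: [-0.7, 0.072, -0.109, 0.703]
ft_force: [-0.3, 0.1, 0.2]
grip_width: 0.0264
```

```bash
python3 fin.py w25
```

```text
1425 [0.5506 0.1693 0.0526] tool [-0.0143 -0.031  -0.0065] [ 0.0163 -0.0261  0.0056]
[0.55193429 0.16965998 0.02392095] [0.3 0.1 0.6] 0.026543867542983542
```

Aligned within 1 mm. Down 7 mm more and close.

Call:
move_arm([
  {"grip": 0.69, "linear": [0, 0.018, 0], "twist": 0},
  {"grip": 0.69, "linear": [0, 0.012, 0], "twist": 0},
  {"grip": 0.8, "linear": [0, 0, 0], "twist": 0},
  {"grip": 0.9, "linear": [0, 0, 0], "twist": 0},
  {"grip": 1, "linear": [0, 0, 0], "twist": 0},
])

```text
clock: 22.9
eef_pos: [0.553, 0.1686, 0.0183]
tool_rot: [-0.7, 0.072, -0.109, 0.702]
ft_force: [-0.2, 0.2, -0.3]
grip_width: 0.01
```

Call:
move_arm([
  {"grip": 1, "linear": [0, 0, 0], "twist": 0},
  {"grip": 1, "linear": [0, 0, 0], "twist": 0},
  {"grip": 1, "linear": [0, -0.01, 0], "twist": 0},
  {"grip": 1, "linear": [0, -0.015, 0], "twist": 0},
  {"grip": 1, "linear": [0, -0.02, 0], "twist": 0},
])

```text
clock: 23.4
eef_pos: [0.5507, 0.1684, 0.0256]
tool_rot: [-0.701, 0.073, -0.108, 0.701]
ft_force: [0.6, 0.2, -2.4]
grip_width: 0.0103
```

Gripped (opening 10 mm, 2.4 N hanging). Lift out.

Call:
move_arm([
  {"grip": 1, "linear": [0, -0.04, 0], "twist": 0},
  {"grip": 1, "linear": [0, -0.08, 0], "twist": 0},
  {"grip": 1, "linear": [0, -0.12, 0], "twist": 0},
  {"grip": 1, "linear": [0, -0.15, 0], "twist": 0},
  {"grip": 1, "linear": [0, -0.15, 0], "twist": 0},
])

```text
clock: 23.9
eef_pos: [0.5407, 0.1679, 0.133]
tool_rot: [0.703, -0.078, 0.103, -0.7]
ft_force: [1.1, 0.2, -3.3]
grip_width: 0.0101
```

Run:
```python
from h import *
snap('wrist','w26'); b=bot.get_obs(); print(b['ft_force'].round(1),b['grip_width'])
a=np.radians(-5.4);x,y=.048,0.0
plan([.538+x*np.cos(a)-y*np.sin(a),-.208+x*np.sin(a)+y*np.cos(a),.11],84.6,n=11)
```

```text
[1.2 1.  1.3] 0.010588542956850428
at [0.5438 0.169  0.1392] yaw 75.3 rows 11
[0.062, 0.015, -0.163] -0.0074
[0.059, 0.015, -0.164] -0.0074
[0.057, 0.015, -0.165] -0.0074
[0.055, 0.015, -0.166] -0.0074
[0.052, 0.015, -0.166] -0.0074
[0.05, 0.015, -0.167] -0.0074
[0.047, 0.014, -0.168] -0.0074
[0.045, 0.014, -0.169] -0.0074
[0.042, 0.014, -0.169] -0.0074
[0.04, 0.014, -0.17] -0.0074
[0.037, 0.014, -0.17] -0.0074
```

Call:
move_arm([
  {"grip": 1, "linear": [0.03, 0, -0.08], "twist": -0.007},
  {"grip": 1, "linear": [0.055, 0, -0.14], "twist": -0.007},
  {"grip": 1, "linear": [0.06, 0, -0.165], "twist": -0.007},
  {"grip": 1, "linear": [0.055, 0, -0.165], "twist": -0.007},
  {"grip": 1, "linear": [0.055, 0, -0.165], "twist": -0.007},
])

```text
clock: 24.45
eef_pos: [0.565, 0.0202, 0.1466]
tool_rot: [-0.703, 0.041, -0.081, 0.706]
ft_force: [-0.6, -0.8, -2.2]
grip_width: 0.0099
```

Call:
move_arm([
  {"grip": 1, "linear": [0.05, 0, -0.165], "twist": -0.007},
  {"grip": 1, "linear": [0.05, 0.01, -0.165], "twist": -0.007},
  {"grip": 1, "linear": [0.05, 0.01, -0.165], "twist": -0.007},
  {"grip": 1, "linear": [0.04, 0.01, -0.165], "twist": -0.007},
  {"grip": 1, "linear": [0.04, 0.01, -0.1], "twist": -0.007},
])

```text
clock: 24.95
eef_pos: [0.5887, -0.1448, 0.1418]
tool_rot: [-0.705, 0.015, -0.056, 0.707]
ft_force: [0.4, 0.6, -1.6]
grip_width: 0.0103
```

Run:
```python
from h import *
a=np.radians(-5.4);x,y=.048,0.0
plan([.538+x*np.cos(a)-y*np.sin(a),-.208+x*np.sin(a)+y*np.cos(a),.06],84.6,n=4)
```

```text
at [ 0.5887 -0.1448  0.1418] yaw 84.2 rows 4
[-0.001, 0.102, -0.085] -0.0009
[-0.001, 0.102, -0.085] -0.0009
[-0.001, 0.102, -0.085] -0.0009
[-0.001, 0.102, -0.085] -0.0009
```

Call:
move_arm([
  {"grip": 1, "linear": [0, 0.07, -0.1], "twist": 0},
  {"grip": 1, "linear": [0, 0.1, -0.09], "twist": 0},
  {"grip": 1, "linear": [0, 0.1, -0.06], "twist": 0},
  {"grip": 1, "linear": [0, 0.06, -0.02], "twist": 0},
  {"grip": 1, "linear": [0, 0.02, 0], "twist": 0},
])

```text
clock: 25.45
eef_pos: [0.5887, -0.2054, 0.0714]
tool_rot: [-0.706, 0.015, -0.06, 0.706]
ft_force: [0.5, 1.0, -3.6]
grip_width: 0.0101
```

Run:
```python
from h import *
grid('w27',c=(.538,-.208),ang=-5.4,ys=(30,20,10,0,-10,-20,-30))
plan([.5858,-.2125,.01],84.6,n=5)
```

```text
30    -       -       -      24/208   24/209   26/210   27/211    4/ 83    5/ 76   80/126   93/ 78  142/ 64  149/ 97    -       -   
20    -       -       -      24/211   24/213   25/214   27/214    5/ 87    5/ 81   86/139  155/ 70  105/104    -       -       -   
10    -       -       -      24/214   25/216   25/217   38/255    4/ 90    5/ 83   87/134   93/255  106/219  106/255  106/255    -   
0    -       -       -      23/216   25/218   25/220   39/255    5/ 89    5/ 84   87/137  147/ 76  106/132  132/110  106/163    -   
-10    -       -       -      23/218   25/220   25/221   39/255    5/ 90    5/ 82   87/130  146/ 65  108/ 94   92/207    -       -   
-20    -       -       -      23/219   24/221   26/223   27/225    5/ 87    4/ 79    5/ 74  146/ 63  148/ 91  150/ 91    -       -   
-30    -       -       -      23/218   25/221   26/223   27/225    5/ 82    5/ 76    5/ 74  156/ 67    5/ 79  150/ 49    5/ 94    5/100
[ 0.5885 -0.205   0.0711] [-0.4 -0.1 -3.5] 0.010141551966286003 25.5
at [ 0.5885 -0.205   0.0711] yaw 83.9 rows 5
[-0.006, 0.061, -0.008] -0.0012
[-0.006, 0.061, -0.008] -0.0012
[-0.006, 0.061, -0.008] -0.0012
[-0.006, 0.061, -0.008] -0.0012
[-0.006, 0.061, -0.008] -0.0012
```

Over a free part of the tray: pack edge at tray x ≈ +18, cover edge at −6. Lowering, slowly at the end.

Call:
move_arm([
  {"grip": 1, "linear": [0, 0.06, 0], "twist": 0},
  {"grip": 1, "linear": [0, 0.08, 0], "twist": 0},
  {"grip": 1, "linear": [0, 0.06, 0], "twist": 0},
  {"grip": 1, "linear": [0, 0.04, 0], "twist": 0},
  {"grip": 1, "linear": [0, 0.015, 0], "twist": 0},
])

```text
clock: 26.0
eef_pos: [0.5953, -0.2021, 0.0207]
tool_rot: [-0.706, 0.012, -0.06, 0.706]
ft_force: [-0.2, 0.9, -1.9]
grip_width: 0.0104
```

Call:
move_arm([
  {"grip": 1, "linear": [0, 0.01, 0], "twist": 0},
  {"grip": 1, "linear": [0, 0.01, 0], "twist": 0},
  {"grip": 1, "linear": [0, 0.01, 0], "twist": 0},
  {"grip": 1, "linear": [0, 0.008, 0], "twist": 0},
  {"grip": 1, "linear": [0, 0, 0], "twist": 0},
])

```text
clock: 26.5
eef_pos: [0.5969, -0.202, 0.0137]
tool_rot: [0.706, -0.011, 0.061, -0.706]
ft_force: [1.0, -0.7, -2.9]
grip_width: 0.0101
```

Call:
move_arm([
  {"grip": 1, "linear": [-0.004, 0.012, 0], "twist": 0},
  {"grip": 1, "linear": [-0.004, 0.012, 0], "twist": 0},
  {"grip": 1, "linear": [-0.002, 0.01, 0], "twist": 0},
  {"grip": 1, "linear": [0, 0.008, 0], "twist": 0},
  {"grip": 1, "linear": [0, 0, 0], "twist": 0},
])

```text
clock: 27.0
eef_pos: [0.5956, -0.2022, 0.005]
tool_rot: [0.706, -0.01, 0.061, -0.705]
ft_force: [-0.1, -0.3, -2.5]
grip_width: 0.0107
```

Call:
move_arm([
  {"grip": 1, "linear": [0, 0.008, 0], "twist": 0},
  {"grip": 1, "linear": [0, 0.008, 0], "twist": 0},
  {"grip": 1, "linear": [0, 0.006, 0], "twist": 0},
  {"grip": 1, "linear": [0, 0, 0], "twist": 0},
  {"grip": 1, "linear": [0, 0, 0], "twist": 0},
])

```text
clock: 27.5
eef_pos: [0.5965, -0.2025, 0.0043]
tool_rot: [0.706, -0.01, 0.062, -0.705]
ft_force: [-0.8, 0.1, -3.6]
grip_width: 0.0101
```

Call:
move_arm([
  {"grip": 1, "linear": [0, 0.014, 0], "twist": 0},
  {"grip": 1, "linear": [0, 0.014, 0], "twist": 0},
  {"grip": 1, "linear": [0, 0.014, 0], "twist": 0},
  {"grip": 1, "linear": [0, 0, 0], "twist": 0},
  {"grip": 1, "linear": [0, 0, 0], "twist": 0},
])

```text
clock: 28.0
eef_pos: [0.5975, -0.2028, 0.0046]
tool_rot: [0.707, -0.008, 0.063, -0.705]
ft_force: [0.1, -0.2, -3.5]
grip_width: 0.0103
```

Run:
```python
from h import *
snap('wrist','w28');p=cv2.imread('pics/w28.png');o=bot.get_obs();print(o['eef_pos'],o['ft_force'].round(1))
pts=[(u,v) for v in range(60,384,2) for u in range(60,460,2)]
w=world('wrist','w28',pts,r=0);V=np.array([p[v,u] for u,v in pts]).astype(int)
m=(V[:,0]>150)&(V[:,2]<110)&(w[:,2]<.06);q=w[m];print(len(q),q.min(0),q.max(0))
t=(q-[.538,-.208,0])@R.from_euler('z',-5.4,degrees=True).as_matrix();print(t.min(0),t.max(0))
top=q[q[:,2]>np.percentile(q[:,2],40)]
A=np.c_[top[:,:2]-top[:,:2].mean(0),np.ones(len(top))];c=np.linalg.lstsq(A,top[:,2],rcond=None)[0];print('slope',c)
```

```text
[ 0.59745612 -0.20270473  0.00432066] [ 0.1  0.3 -2.7]
1821 [ 0.5263 -0.3099  0.0036] [ 0.6845 -0.1107  0.0388]
[-0.02069188 -0.09213453  0.0036    ] [0.13997849 0.09794845 0.0388    ]
slope [ 0.03151278 -0.00775554  0.0254829 ]
```

Run:
```python
from h import *
p=cv2.imread('pics/w28.png');o=bot.get_obs();print(o['joint_pos'].round(3),R.from_quat(o['tool_rot']).as_matrix().round(3),o['tau'].round(1))
pts=[(u,v) for v in range(60,384,1) for u in range(60,460,1)]
w=world('wrist','w28',pts,r=0);V=np.array([p[v,u] for u,v in pts]).astype(int)
t=(w-[.538,-.208,0])@R.from_euler('z',-5.4,degrees=True).as_matrix()
m=(V[:,0]>120)&(V[:,0]-V[:,2]>60)&(abs(t[:,1])<.06)&(t[:,0]>-.02)&(t[:,0]<.11);q=t[m]
print(len(q),q.min(0).round(4),q.max(0).round(4))
for x in range(10,100,10):
    k=q[abs(q[:,0]*1000-x)<4]
    if len(k): print(x,len(k),np.percentile(k[:,2],[5,50,95]).round(4),k[:,1].min(),k[:,1].max())
```

```text
[-0.337  0.591 -0.026  0.879  0.019 -0.235] [[ 0.992  0.077  0.101]
 [-0.101 -0.007  0.995]
 [ 0.078 -0.997  0.001]] [ -0.  -51.6  22.9  -0.6   0.1   0. ]
5533 [ 0.0254 -0.0372  0.0035] [0.1082 0.0457 0.0944]
30 2314 [0.0111 0.0246 0.026 ] -0.011215659236299741 0.03285950330162115
40 1449 [0.0243 0.0254 0.0263] -0.03721220721367545 0.04574287520518804
50 689 [0.0244 0.0257 0.0304] -0.011032389271183071 0.03611811959072378
60 55 [0.0045 0.0253 0.0792] -0.029651374800877556 0.03614437529310244
70 6 [0.0044 0.0048 0.0055] 0.035606482337191464 0.036056216084547156
80 68 [0.0261 0.0268 0.0277] 0.004918412424945957 0.01650061159147902
90 21 [0.0255 0.0263 0.0268] 0.005362206432494721 0.01646940922758001
```

The block's top measures 25–27 mm all along, which is floor 5 + block 20, so it stands on the floor. Release and rise.

Call:
move_arm([
  {"grip": 0.9, "linear": [0, 0, 0], "twist": 0},
  {"grip": 0.8, "linear": [0, 0, 0], "twist": 0},
  {"grip": 0.65, "linear": [0, 0, 0], "twist": 0},
  {"grip": 0.55, "linear": [0, 0, 0], "twist": 0},
  {"grip": 0.55, "linear": [0, -0.02, 0], "twist": 0},
])

```text
clock: 28.55
eef_pos: [0.598, -0.2028, 0.0071]
tool_rot: [0.707, -0.008, 0.063, -0.705]
ft_force: [0.5, -0.5, -0.7]
grip_width: 0.0381
```

Call:
move_arm([
  {"grip": 0.55, "linear": [0, -0.05, 0], "twist": 0},
  {"grip": 0.55, "linear": [0, -0.12, 0], "twist": 0},
  {"grip": 0.55, "linear": [0, -0.22, 0], "twist": 0},
  {"grip": 0.55, "linear": [0, -0.22, 0], "twist": 0},
  {"grip": 0.55, "linear": [0, -0.15, 0], "twist": 0},
])

```text
clock: 29.05
eef_pos: [0.5825, -0.2006, 0.161]
tool_rot: [-0.706, 0.012, -0.06, 0.706]
ft_force: [0.5, -0.7, 0.6]
grip_width: 0.0383
```

Run:
```python
from h import *
grid('w29',c=(.538,-.208),ang=-5.4,ys=(30,20,10,0,-10,-20,-30))
p,d=snap('scene','sc3')
a,_=snap('top','top3')
cv2.imwrite('pics/fin.png',np.vstack([cv2.resize(a[145:275,170:345],(525,390)),p[60:270,100:362].repeat(1,0) if False else cv2.resize(p[90:290,120:382],(525,210))]))
```

```text
30    -       -       -      23/190   25/192   26/192   27/193    5/ 76    5/ 76  257/ 47  211/ 86  210/ 67  204/110   24/214   24/233
20    -       -       -      23/193   25/194   26/194   27/195    5/ 76    4/ 77    4/ 80  255/ 68   25/238   25/237   24/235   25/234
10    -       -       -      23/195   24/195   15/196   37/221    5/132    5/ 76    5/ 82   25/228   24/240   38/255   38/255   38/249
0    -       -       -      23/196   24/198   17/198   38/242    5/187    5/ 76  259/ 53   26/228   25/242   25/241   25/238   25/237
-10    -       -       -      24/197   26/199   16/200   38/240   22/196    4/ 74  256/ 45  211/102  208/ 64  201/ 87   24/221   24/224
-20    -       -       -      23/198   24/200   25/201   27/202    4/ 72    4/ 72    5/ 72  221/ 63  238/ 79    5/ 83    6/ 87    5/ 85
-30    -       -       -      23/198   24/200   26/202   27/203    5/ 70    4/ 70    5/ 70  239/ 55  241/ 79    5/ 75    5/ 78    5/ 79
[ 0.5851 -0.2016  0.167 ] [ 1.6 -0.5  3.7] 0.03822327195408391 29.1
```

View pics/fin.png

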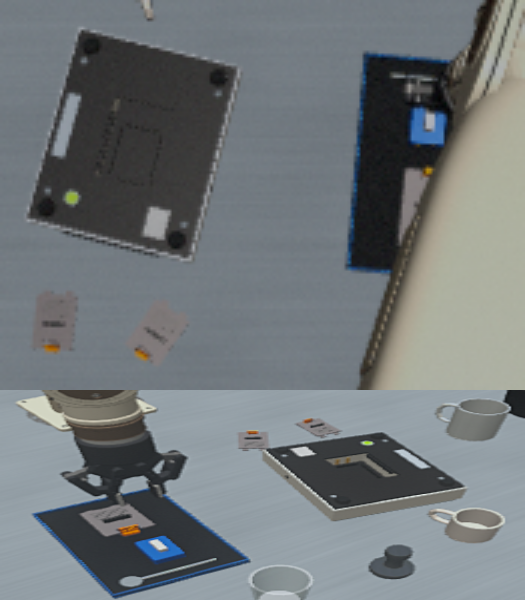

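Picture 12 shows the cover outside up and the pack upright, side by side in the tray. The spoon, mug and tamper are in place and the scale is flat. The gripper is clear of everything, so I hand in.

```bash
python3 -c "
from workcell import bot
print(bot.job_done())"
```

```text
the job is handed in; nothing more can be done
None
```

The cover and the battery pack are both in the blue tray and the job is handed in, at about 29 s of the 61 s allowed.

**What I did:** I pinched the tab home, swung the cover up to about 21°, drew it off and laid it outside up. Then I lifted the pack out by its fin and stood it beside the cover.

**Last checks:**

| Item | Measured |
|---|---|
| Cover | slopes about 7.5°, about 53 mm to the −x side of the tray's centre, gripper clear |
| Pack | level, block top 25 mm above the counter (as expected on the tray floor), centre about 59 mm to the +x side, gap to the cover about 25–30 mm |
| Scale | flat, moved about 12–13 mm (limit 30 mm), measured before the pack was lifted |
| Teaspoon, mug and tamper | look unmoved in the last picture; the other bystanders were not all in view |

**What went wrong or disagreed:**
- **Finger length:** the fingertips measured about 27 mm behind the reported TCP, not at it. My first pinch closed above the ridge without touching, so I worked from the measured tips.
- **Stiff first grip:** the first lift briefly tipped the scale about 2°, so I put it back down and pinched more lightly.
- **Slipped second grip:** the cover slipped once at the top of the swing and fell back ajar. A fresh pinch then worked.
- **Latch not read directly:** I judged the tab fully in from the picture and the jaw width (32 mm against the stated 35 mm), since the joint value is not reported.
- **Wrist tilt:** the tool had drifted about 4.5° off vertical when I set the pack down. The pack itself came to rest flat.

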